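Lock down the test stand's cover with the solid quarter-turn plugs

TASK

Switch the isolator off first. Then take every plug out of the wooden rack and judge it by its weight: put each heavy, solid one down into a slot of the test stand's cover plate, a slot of its own, until its collar sits flat on the plate, and turn it a quarter turn so that its T-head locks under the plate; lay each light, hollow one in the grey tray. When all plugs are dealt with, switch the isolator back on and let go of everything.

Things in the scene. Friction and masses are not known exactly. Their poses are not given: they have to be found in the camera images.
- switch_lever (a joint): Toggle lever of the isolator: steel rod 10 mm thick with a heavy black 30 mm ball on its end. 0 = ON, leaning 0.6 rad from upright to the -x side of its box (green mark); 1.2 = OFF, leaning 0.6 rad to the +x side (red mark). Pushed past upright (0.6) either way, it falls to that end by its own weight and stays there. Takes about 1 N at the ball.
- switch_pivot (a point): Hinge of the switch lever, 40 mm above the bench, over the centre of the grey switch box (80 (x) x 60 (y) mm, 30 mm high, small cheeks to 50 mm beside the hinge; fixed to the bench). Its x axis points from the ON side to the OFF side, y is the hinge axis, z is up.
- lever_knob (a point): Centre of the black ball on the switch lever, 75 mm from the hinge; 102 mm above the bench at ON and OFF, 115 mm when upright.
- reject_tray: Loose grey open tray, 130 (x) x 160 (y) mm outside, 35 mm high, wall and floor 4 mm, 0.7 kg. Origin at the centre of its underside, z up. It can get shifted on the bench.
- rack_top (a point): Centre of the top of the wooden plug rack (fixed, 128 (x) x 186 (y) mm, 30 mm high). Six slots, rows at x = +-32 mm, in each at y = 60, 0 and -60 mm; each present plug starts in one of them, bar along the rack's y, collar on the rack's top, and lifts straight out.
- slot_1 (a point): Centre of the left (+y) slot of the test stand's aluminium cover plate, on its top face, 50 mm above the bench. The slot is 34 mm long along this point's x, 14 mm wide (y), through the 8 mm plate; 42 mm free below. Slots lie 65 mm apart along y. The stand is fixed, blue, plate 100 x 215 mm; a roller stands behind it on the +x side, 78 mm high.
- slot_2 (a point): Centre of the middle slot of the test stand's aluminium cover plate, on its top face, 50 mm above the bench. The slot is 34 mm long along this point's x, 14 mm wide (y), through the 8 mm plate; 42 mm free below. Slots lie 65 mm apart along y. The stand is fixed, blue, plate 100 x 215 mm; a roller stands behind it on the +x side, 78 mm high.
- slot_3 (a point): Centre of the right (-y) slot of the test stand's aluminium cover plate, on its top face, 50 mm above the bench. The slot is 34 mm long along this point's x, 14 mm wide (y), through the 8 mm plate; 42 mm free below. Slots lie 65 mm apart along y. The stand is fixed, blue, plate 100 x 215 mm; a roller stands behind it on the +x side, 78 mm high.
- plug_1_grip (a point): Lock plug, at the middle of its red grip bar (14 mm thick in x, 40 long in y, 40 high; top 18 mm above this point). Below the bar a round steel collar, 38 mm wide: top 22 mm, underside 42 mm below this point. Then a 9 mm shank, 11 mm long, and the T-head 10 (x) x 28 (y) x 7 mm, foot 60 mm below this point. Bar and T-head are parallel; z points up the plug. None if absent.
- plug_1: The same plug's body, origin on its axis at the underside of the collar. All plugs look alike, but some are solid steel (about 0.38 kg) and the rest hollow (about 0.09 kg); only the weight tells, not the name. Two or three solid ones and one or two hollow ones are there.
- plug_2_grip (a point): Lock plug, at the middle of its red grip bar (14 mm thick in x, 40 long in y, 40 high; top 18 mm above this point). Below the bar a round steel collar, 38 mm wide: top 22 mm, underside 42 mm below this point. Then a 9 mm shank, 11 mm long, and the T-head 10 (x) x 28 (y) x 7 mm, foot 60 mm below this point. Bar and T-head are parallel; z points up the plug. None if absent.
- plug_2: The same plug's body, origin on its axis at the underside of the collar. All plugs look alike, but some are solid steel (about 0.38 kg) and the rest hollow (about 0.09 kg); only the weight tells, not the name. Two or three solid ones and one or two hollow ones are there.
- plug_3_grip (a point): Lock plug, at the middle of its red grip bar (14 mm thick in x, 40 long in y, 40 high; top 18 mm above this point). Below the bar a round steel collar, 38 mm wide: top 22 mm, underside 42 mm below this point. Then a 9 mm shank, 11 mm long, and the T-head 10 (x) x 28 (y) x 7 mm, foot 60 mm below this point. Bar and T-head are parallel; z points up the plug. None if absent.
- plug_3: The same plug's body, origin on its axis at the underside of the collar. All plugs look alike, but some are solid steel (about 0.38 kg) and the rest hollow (about 0.09 kg); only the weight tells, not the name. Two or three solid ones and one or two hollow ones are there.
- plug_4_grip (a point): Lock plug, at the middle of its red grip bar (14 mm thick in x, 40 long in y, 40 high; top 18 mm above this point). Below the bar a round steel collar, 38 mm wide: top 22 mm, underside 42 mm below this point. Then a 9 mm shank, 11 mm long, and the T-head 10 (x) x 28 (y) x 7 mm, foot 60 mm below this point. Bar and T-head are parallel; z points up the plug. None if absent.
- plug_4: The same plug's body, origin on its axis at the underside of the collar. All plugs look alike, but some are solid steel (about 0.38 kg) and the rest hollow (about 0.09 kg); only the weight tells, not the name. Two or three solid ones and one or two hollow ones are there.
- plug_5_grip (a point): Lock plug, at the middle of its red grip bar (14 mm thick in x, 40 long in y, 40 high; top 18 mm above this point). Below the bar a round steel collar, 38 mm wide: top 22 mm, underside 42 mm below this point. Then a 9 mm shank, 11 mm long, and the T-head 10 (x) x 28 (y) x 7 mm, foot 60 mm below this point. Bar and T-head are parallel; z points up the plug. None if absent.
- plug_5: The same plug's body, origin on its axis at the underside of the collar. All plugs look alike, but some are solid steel (about 0.38 kg) and the rest hollow (about 0.09 kg); only the weight tells, not the name. Two or three solid ones and one or two hollow ones are there.
Not all that is in view belongs to the job. What is shaped like the plug_1 but purple or turquoise is not meant.

How it is judged (in metres and radians):
On the way, in this order (a step that is already met when the one before it is completed fails the run):
1. the isolator is switched off (value of joint switch_lever above 1 rad), for 0.2 s.
2. with the isolator off, every solid plug is locked in a slot of the cover and every hollow plug is in the tray (((horizontal distance between plug_1_grip and slot_1 below 0.012 m and z of plug_1_grip in the frame of slot_1 between 0.037 and 0.0465 m) or (horizontal distance between plug_1_grip and slot_2 below 0.012 m and z of plug_1_grip in the frame of slot_2 between 0.037 and 0.0465 m) or (horizontal distance between plug_1_grip and slot_3 below 0.012 m and z of plug_1_grip in the frame of slot_3 between 0.037 and 0.0465 m)) and angle between the y axis of each of plug_1_grip, plug_3_grip, plug_5_grip and the y axis of slot_1, either way round below 0.35 rad and angle between each of plug_1_grip, plug_3_grip, plug_5_grip's own z axis and vertical below 0.12 rad and ((horizontal distance between plug_3_grip and slot_1 below 0.012 m and z of plug_3_grip in the frame of slot_1 between 0.037 and 0.0465 m) or (horizontal distance between plug_3_grip and slot_2 below 0.012 m and z of plug_3_grip in the frame of slot_2 between 0.037 and 0.0465 m) or (horizontal distance between plug_3_grip and slot_3 below 0.012 m and z of plug_3_grip in the frame of slot_3 between 0.037 and 0.0465 m)) and ((horizontal distance between plug_5_grip and slot_1 below 0.012 m and z of plug_5_grip in the frame of slot_1 between 0.037 and 0.0465 m) or (horizontal distance between plug_5_grip and slot_2 below 0.012 m and z of plug_5_grip in the frame of slot_2 between 0.037 and 0.0465 m) or (horizontal distance between plug_5_grip and slot_3 below 0.012 m and z of plug_5_grip in the frame of slot_3 between 0.037 and 0.0465 m)) and x of plug_2_grip in the frame of reject_tray between -0.07 and 0.07 m and y of plug_2_grip in the frame of reject_tray between -0.085 and 0.085 m and z of plug_2_grip in the frame of reject_tray between 0 and 0.085 m and x of plug_4_grip in the frame of reject_tray between -0.07 and 0.07 m and y of plug_4_grip in the frame of reject_tray between -0.085 and 0.085 m and z of plug_4_grip in the frame of reject_tray between 0 and 0.085 m and value of joint switch_lever above 1 rad), for 0.2 s.
3. the isolator is switched on again (value of joint switch_lever below 0.2 rad), for 0.2 s.
At the end, for the whole second after the job is handed in: Solid plugs upright (0.12 rad) in slots, within 12 mm of the slot centre, collar on the plate (4.5 mm), bar across the slot within 0.35 rad; hollow plugs inside the grey tray; all at rest; isolator on (below 0.2) (((horizontal distance between plug_1_grip and slot_1 below 0.012 m and z of plug_1_grip in the frame of slot_1 between 0.037 and 0.0465 m) or (horizontal distance between plug_1_grip and slot_2 below 0.012 m and z of plug_1_grip in the frame of slot_2 between 0.037 and 0.0465 m) or (horizontal distance between plug_1_grip and slot_3 below 0.012 m and z of plug_1_grip in the frame of slot_3 between 0.037 and 0.0465 m)) and angle between the y axis of each of plug_1_grip, plug_3_grip, plug_5_grip and the y axis of slot_1, either way round below 0.35 rad and angle between each of plug_1_grip, plug_3_grip, plug_5_grip's own z axis and vertical below 0.12 rad and ((horizontal distance between plug_3_grip and slot_1 below 0.012 m and z of plug_3_grip in the frame of slot_1 between 0.037 and 0.0465 m) or (horizontal distance between plug_3_grip and slot_2 below 0.012 m and z of plug_3_grip in the frame of slot_2 between 0.037 and 0.0465 m) or (horizontal distance between plug_3_grip and slot_3 below 0.012 m and z of plug_3_grip in the frame of slot_3 between 0.037 and 0.0465 m)) and ((horizontal distance between plug_5_grip and slot_1 below 0.012 m and z of plug_5_grip in the frame of slot_1 between 0.037 and 0.0465 m) or (horizontal distance between plug_5_grip and slot_2 below 0.012 m and z of plug_5_grip in the frame of slot_2 between 0.037 and 0.0465 m) or (horizontal distance between plug_5_grip and slot_3 below 0.012 m and z of plug_5_grip in the frame of slot_3 between 0.037 and 0.0465 m)) and x of plug_2_grip in the frame of reject_tray between -0.07 and 0.07 m and y of plug_2_grip in the frame of reject_tray between -0.085 and 0.085 m and z of plug_2_grip in the frame of reject_tray between 0 and 0.085 m and x of plug_4_grip in the frame of reject_tray between -0.07 and 0.07 m and y of plug_4_grip in the frame of reject_tray between -0.085 and 0.085 m and z of plug_4_grip in the frame of reject_tray between 0 and 0.085 m and linear speed of each of plug_1, plug_2, plug_3, plug_4, plug_5 below 0.02 m/s and value of joint switch_lever below 0.2 rad); the robot touches nothing.
Of plug_1, plug_2, plug_3, plug_4, plug_5 only 4 to 5 are there at a start; the rules pass over those that are not, and their reading is None.
At some moment in a run one of reject_tray may be knocked a few centimetres aside while the robot is not near it.
It also fails if it takes over 208 s, if anything falls off the work surface, if the arm or the gripper's body presses on something with over 40 N, if the wrist force passes 120 N, or if a joint passes its speed limit or range.

ROBOT

A 6-joint arm with a two-finger parallel gripper is mounted at the origin on a cart in front of the work surface, level with it; the furniture and walls round the work are solid. World frame = base frame: x ahead of the robot, y to its left, z up, the work surface at z = 0. Lengths are in mm, angles in rad, forces in N, time in s.
With the tool pointing down it reaches from about 250 to 725 mm from the base axis. Payload 4 kg.
Tool frame: the origin (TCP) lies on the front face of the gripper's body, between the roots of the fingers; the fingertips stand 73 mm ahead of it and the grasp point (between the pads) lies 54 mm ahead of it; z points along the fingers, y is the direction in which the jaws open and shut (so a half turn about z gives the same grasp; the last joint's range is limited). The gripper opens to 85 mm and grips with 20 to 120 N. Pads are 22 mm wide; open, the fingers measure 114 mm over their backs; the gripper's body (76 mm by 85 mm) begins 54 mm behind the grasp point. The pads swing forward as they close: fully open they stand 13 mm farther back than shut.
Start: joints at [1.195, 0.241, 0.005, 1.335, 0, 1.571], TCP at [183.507, 465.108, 303.906] pointing down, gripper open.
Joint ranges: [-2.72, 2.72], [-1.05, 1.87], [-1.09, 1.28], [-1.99, 2.15], [-1.42, 1.44], [-3.14, 3.14]. Speed limits (rad/s): [2.79, 2.79, 3.14, 3.14, 3.14, 3.14].

INTERFACE

Orientations are given as a unit quaternion [w, x, y, z].
In Python, from plant import r gives the robot as it stands.
- The arm moves only by the shell command python3 -m pendant 'ROWS' [OPENING] [FORCE]. ROWS is JSON, a list of rows, each an object with "xyz": the shift along the tool's x, y, z in m, a list of three; "turn": the turn, a rotation vector about the tool's x, y, z in degrees, a list of three. In form: [{"xyz": [tx, ty, tz], "turn": [rx, ry, rz]}, ...]. A call has 1 to 8 rows; each row is the pose to reach, as a shift and turn from the pose commanded when the call began, along the tool's axes at that moment; what a row does not reach only later rows make up. A row lasts 1/8 s, in which the tool goes at most 62.5 mm and 10.7 degrees, less where a joint would pass 70% of its speed; a pose out of reach is approached as far as the arm can. A call with a gripper value outside its range is refused whole. OPENING is the closure, from -1 (fully open) to 1 (shut), set as the call begins (- or left out, the last holds). The fingers move at their own pace and stop on an object; FORCE is the grip in N (left out, the last holds). Time passes only in rows, so rows that repeat a pose let the fingers close. It gives the time, the measured TCP pose, the force and the opening at its end, in the units of the state.
- r.observe(): the state, without advancing time (a new reading comes with each control period).
- r.camera(name): name is "scene" or "side" or "wrist"; returns a dict with "image" (480x640x3 uint8, red, green, blue), "z_map" (480x640 float32, mm along the optical axis (not along the pixel's ray), 0 where there is no reading), "camera_matrix" (3x3 intrinsics, pixels), "pose" (4x4, takes a point from camera to world coordinates). Camera axes: x right, y down, z forward; pixel columns grow to the right and rows downward; lengths in mm; the calibration is good to about 2 mm. The wrist camera is an equidistant fisheye: a pixel r from the principal point sees the ray r / f radians off the axis. A picture is of the moment at which its call begins.
- r.finish_job(): hands the job in, once; it reports no verdict.
The state is a dict: "time": time; "q": joint angles; "qd": joint speeds; "joint_efforts": joint torques, N m; "ee_pos": TCP position; "orientation": TCP orientation; "contact_force": force on the tool from outside, world axes, zero at the start; "torque": the same for the moment, N m; "finger_gap": finger opening in mm.
Only numpy, scipy, OpenCV 4.12 (cv2) and the standard library are available. Lean on these libraries where they do the work, as an engineer would, in place of code of your own. Each camera call takes 0.05 s, during which the arm holds its last target. There are 200 camera calls.

## Working session

There is one attempt and no reset: what is moved stays moved. The work goes in short steps, Python scripts to look and compute and a shell command to move; the robot and the scene stay as the last step left them, time stands still between calls to the robot, and variables do not carry over. Pictures are saved under pics/ and viewed, on a budget of 14 in all, crops included, one or two more only if the job needs it, and the job is handed in when it is done.

```bash
ls; mkdir -p pics; python3 - <<'E'
from plant import r
import cv2,numpy as np
print(r.observe())
for n in ("scene","side"):
    c=r.camera(n); cv2.imwrite(f"pics/{n}0.png",c["image"][:,:,::-1]); np.savez(f"{n}0.npz",**c); print(c["camera_matrix"],c["pose"])
E
```

```text
pics
{'time': 0.0, 'q': array([ 1.19500152e+00,  2.41420228e-01,  3.70265635e-03,  1.33519551e+00,
       -2.21284867e-05,  1.57075708e+00]), 'qd': array([-0.00054875,  0.00133016,  0.00034954, -0.00021289,  0.00063943,
       -0.00318964]), 'joint_efforts': array([-5.07516052e-04, -3.72318757e+01,  2.52407080e+01,  1.69727934e-02,
       -6.87314696e-05, -5.35351859e-06]), 'ee_pos': array([183.33179724, 464.65267399, 303.0009452 ]), 'orientation': array([-1.86849606e-04,  1.86774324e-01,  9.82402276e-01, -1.04181427e-03]), 'contact_force': array([0.15723973, 0.63160991, 0.87196522]), 'torque': array([0.00570967, 0.01789541, 0.01495495]), 'finger_gap': 84.95042260502927}
[[562.71303259   0.         306.36057495]
 [  0.         562.71303259 229.63944848]
 [  0.           0.           1.        ]] [[ 5.70428941e-01 -3.31216911e-01  7.51602408e-01 -5.18825484e+02]
 [-8.21342357e-01 -2.33092578e-01  5.20638629e-01 -6.63379080e+02]
 [ 2.74862395e-03 -9.14310236e-01 -4.05005231e-01  6.42435212e+02]
 [ 0.00000000e+00  0.00000000e+00  0.00000000e+00  1.00000000e+00]]
[[506.79851644   0.         316.7844533 ]
 [  0.         506.79851644 239.03268129]
 [  0.           0.           1.        ]] [[-9.23176984e-01 -2.04413734e-01  3.25513872e-01  1.02756122e+02]
 [-3.84224385e-01  5.14477190e-01 -7.66606054e-01  1.05027597e+03]
 [-1.07646563e-02 -8.32783433e-01 -5.53494242e-01  8.02100057e+02]
 [ 0.00000000e+00  0.00000000e+00  0.00000000e+00  1.00000000e+00]]
```

View pics/scene0.png

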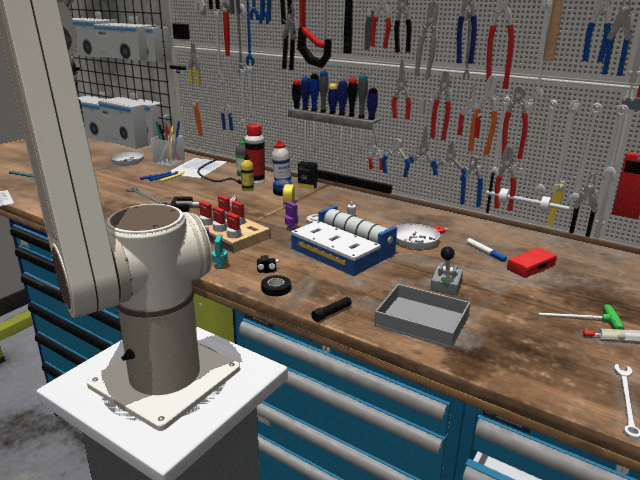

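View pics/side0.png

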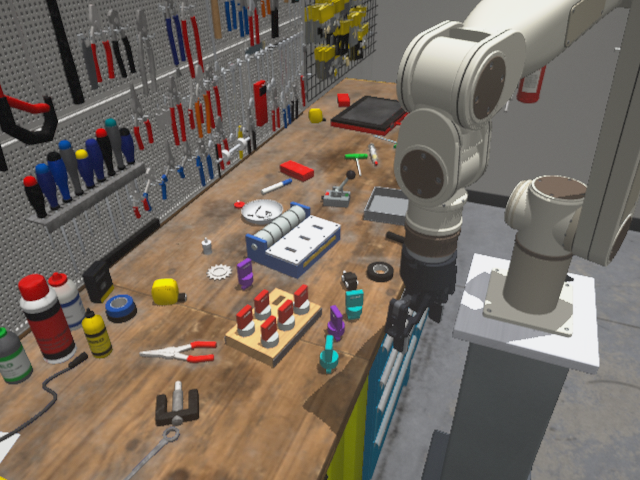

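Scene view: rack with five red plugs near (232,215), stand (345,235), switch (447,270), and tray (422,312). There are purple and turquoise decoys at (291,215) and (218,250). The side view shows the plugs at (244,318), (261,303), (269,329), (285,313) and (301,296). Next I'll measure all of it from depth.

```bash
cat > h.py <<'E'
import numpy as np,cv2
def cloud(c):
    K=c["camera_matrix"];z=c["z_map"].astype(float);v,u=np.indices(z.shape)
    P=np.stack([(u-K[0,2])/K[0,0]*z,(v-K[1,2])/K[1,1]*z,z,np.ones_like(z)],-1)@c["pose"].T
    P=P[...,:3];P[z<=0]=np.nan
    return P
def blobs(mask,P,minn=15):
    n,l,s,ce=cv2.connectedComponentsWithStats(mask.astype(np.uint8),connectivity=4)
    for i in range(1,n):
        if s[i,4]>=minn: yield ce[i].round(),s[i,4],P[l==i]
def rect(p):
    (c,wh,a)=cv2.minAreaRect(p[:,:2].astype(np.float32)); return np.round(c,1),np.round(wh,1),round(a,1)
E
python3 - <<'E'
from h import *
np.set_printoptions(suppress=True,precision=1)
for n in("scene","side"):
    c=np.load(n+"0.npz");P=cloud(c);im=c["image"];hsv=cv2.cvtColor(im,cv2.COLOR_RGB2HSV)
    H,S,V=[hsv[...,i] for i in range(3)];X,Y,Z=P[...,0],P[...,1],P[...,2]
    ok=(X>150)&(X<900)&(Y>-500)&(Y<800)
    print(n)
    def show(name,m,k=15):
        for ce,a,p in blobs(m&ok,P,k): print(name,ce,a,rect(p),"z",np.nanpercentile(p[:,2],[2,50,98]))
    red=((H<8)|(H>172))&(S>120)
    show("redtop",red&(Z>84)&(Z<97)); 
    show("red",red&(Z>40)&(Z<97),40)
    show("plate",(Z>46)&(Z<54)&(S<60),150)
    show("racktop",(Z>26)&(Z<34)&(S>60)&(H>8)&(H<30),100)
    show("knob",(V<70)&(Z>85)&(Z<122))
    show("tray",(Z>31)&(Z<39)&(S<60),60)
    show("swbox",(Z>26)&(Z<34)&(S<60),60)
    show("tq/purple",(((H>80)&(H<95))|((H>130)&(H<155)))&(S>90)&(Z>10),40)
E
```

```text
scene
redtop [253. 158.] 22 (array([890.5, 536.8]), array([11.5, 23.2]), 8.8) z [84.4 89.4 96.1]
redtop [224. 197.] 43 (array([562.5, 363.9]), array([44.3, 18.4]), 78.4) z [84.6 88.2 91.3]
redtop [237. 203.] 47 (array([550.5, 307. ]), array([41.1, 17. ]), 83.4) z [84.3 88.3 91. ]
redtop [205. 203.] 47 (array([497.6, 376.3]), array([43.4, 16.6]), 77.3) z [84.3 88.  90.8]
redtop [218. 209.] 48 (array([487.6, 318.3]), array([45.8, 15.9]), 77.6) z [85.1 88.7 92.3]
redtop [233. 215.] 54 (array([476.5, 257.9]), array([38.9, 14.4]), 86.3) z [84.4 88.8 92.1]
red [254. 164.] 69 (array([874.6, 512.2]), array([78.3, 24.5]), 47.1) z [41.8 72.3 95.2]
red [221. 209.] 318 (array([520.9, 339.8]), array([123.2,  37.2]), 33.8) z [52.1 73.  91. ]
red [235. 215.] 337 (array([522.6, 290.7]), array([150.1,  43.4]), 40.8) z [52.6 73.2 90.9]
red [205. 209.] 163 (array([496.5, 376.6]), array([46.9, 17.7]), 83.7) z [52.7 72.4 90.6]
plate [337. 238.] 1645 (array([585.5,  10.8]), array([220.3, 119.7]), 78.9) z [46.6 50.3 53.3]
racktop [241. 231.] 529 (array([516.2, 289.6]), array([148.8, 131.4]), 79.7) z [26.6 
[... 2311 characters left out ...]
14.6]), 59.6) z [105.7 112.2 121.4]
tray [349. 277.] 67 (array([414.5, 110. ]), array([29.6, 25.1]), 19.3) z [31.6 34.  36.7]
swbox [337. 196.] 117 (array([ 596.9, -277.2]), array([77.8, 63.5]), 12.4) z [26.2 28.2 33. ]
swbox [384. 214.] 103 (array([ 423.7, -215.5]), array([120.3,  18.2]), 2.1) z [26.4 29.5 33.9]
tq/purple [245. 273.] 310 (array([650.9, 205.4]), array([42.4, 29. ]), 88.4) z [19.4 48.2 77.3]
tq/purple [354. 303.] 391 (array([366.2, 218.4]), array([38.3, 27.9]), 33.7) z [19.4 49.2 77.2]
tq/purple [336. 323.] 335 (array([384.9, 287.9]), array([32.7, 37.6]), 21.5) z [21.  45.5 78.2]
tq/purple [329. 354.] 400 (array([376.9, 350.5]), array([ 34.6, 100.8]), 22.2) z [19.9 39.6 78.1]
```

```bash
cat > to.py <<'E'
import sys,numpy as np
from scipy.spatial.transform import Rotation as R
from plant import r
# usage: to.py x y z yawdeg(tool y) -> shift (m) and turn (deg) in tool axes
x,y,z,a=map(float,sys.argv[1:5]); s=r.observe(); q=s["orientation"]
A=R.from_quat([q[1],q[2],q[3],q[0]]); a=np.radians(a)
ty=np.array([np.cos(a),np.sin(a),0]); tz=np.array([0,0,-1.]); B=R.from_matrix(np.c_[np.cross(ty,tz),ty,tz])
print("t",s["time"],"pos",s["ee_pos"].round(1),"q",s["q"].round(2),"F",s["contact_force"].round(2),"gap",round(s["finger_gap"],1))
print("xyz",(A.inv().apply(np.array([x,y,z])-s["ee_pos"])/1000).round(4).tolist(),"turn",(A.inv()*B).as_rotvec(degrees=True).round(2).tolist())
E
python3 to.py 556 -288 230 12.4
python3 - <<'E'
from h import *
np.set_printoptions(suppress=True,precision=1)
for n in("scene","side"):
    c=np.load(n+"0.npz");P=cloud(c);K=c["camera_matrix"];im=c["image"];g=cv2.cvtColor(im,cv2.COLOR_RGB2GRAY)
    T=c["pose"];v,u=np.indices(g.shape)
    d=np.stack([(u-K[0,2])/K[0,0],(v-K[1,2])/K[1,1],np.ones(g.shape)],-1)@T[:3,:3].T
    k=(50-T[2,3])/d[...,2]; Q=T[:3,3]+d*k[...,None]
    yaw=np.radians(-9.9);e=Q[...,:2]-[581,14]
    lx=e@[np.cos(yaw),np.sin(yaw)];ly=e@[-np.sin(yaw),np.cos(yaw)]
    inn=(abs(lx)<42)&(abs(ly)<100)
    print(n,np.percentile(g[inn],[2,10,30,50,90]))
    for ce,a,p in blobs(inn&(g<90),Q,12): print(ce,a,p.mean(0),rect(p))
    x,y,w,h=(270,195,140,85) if n=="scene" else (240,200,110,80)
    cv2.imwrite(f"pics/{n}_st.png",cv2.resize(im[y:y+h,x:x+w,::-1],None,fx=4,fy=4,interpolation=cv2.INTER_CUBIC))
a=cv2.imread("pics/scene_st.png");b=cv2.imread("pics/side_st.png")
o=np.zeros((a.shape[0]+b.shape[0],max(a.shape[1],b.shape[1]),3),np.uint8);o[:a.shape[0],:a.shape[1]]=a;o[a.shape[0]:,:b.shape[1]]=b
cv2.imwrite("pics/st.png",o[:600])
E
```

```text
t 0.1 pos [183.3 464.7 303.1] q [ 1.2   0.24  0.    1.34 -0.    1.57] F [-0.81  0.39 -0.47] gap 85.5
xyz [-0.6229, -0.5633, 0.0742] turn [-0.1, 0.05, 56.07]
scene [ 93. 190. 244. 245. 245.]
side [109.1 212.4 241.  241.  241. ]
```

View pics/st.png

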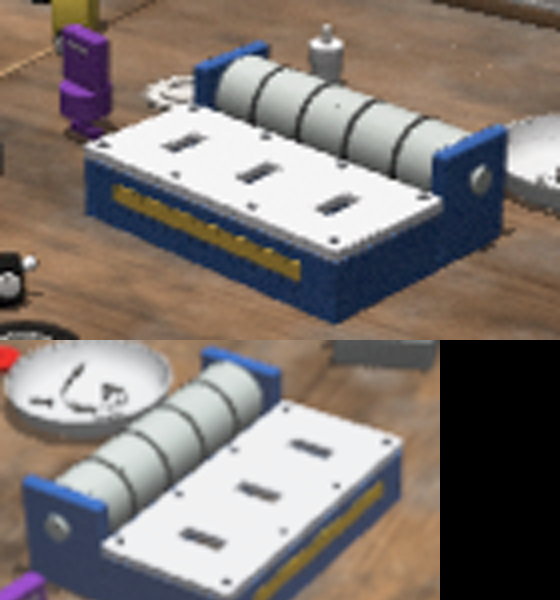

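Three slots show clearly in both views, and the stand's x axis points to the roller. I'll start moving toward the switch and measure the slots on the way.

```bash
python3 -m pendant '[{"xyz":[-0.31,-0.28,0.0],"turn":[0,0,28]},{"xyz":[-0.31,-0.28,0.0],"turn":[0,0,28]},{"xyz":[-0.31,-0.28,0.0],"turn":[0,0,28]},{"xyz":[-0.31,-0.28,0.0],"turn":[0,0,28]},{"xyz":[-0.31,-0.28,0.0],"turn":[0,0,28]},{"xyz":[-0.31,-0.28,0.0],"turn":[0,0,28]},{"xyz":[-0.31,-0.28,0.0],"turn":[0,0,28]},{"xyz":[-0.31,-0.28,0.0],"turn":[0,0,28]}]' -1 40
python3 to.py 556 -288 230 12.4
python3 - <<'E'
from h import *
np.set_printoptions(suppress=True,precision=1)
for n in("scene","side"):
    c=np.load(n+"0.npz");K=c["camera_matrix"];im=c["image"];g=cv2.cvtColor(im,cv2.COLOR_RGB2GRAY)
    T=c["pose"];v,u=np.indices(g.shape)
    d=np.stack([(u-K[0,2])/K[0,0],(v-K[1,2])/K[1,1],np.ones(g.shape)],-1)@T[:3,:3].T
    k=(50-T[2,3])/d[...,2]; Q=T[:3,3]+d*k[...,None]
    yaw=np.radians(-9.9);e=Q[...,:2]-[581,14]
    lx=e@[np.cos(yaw),np.sin(yaw)];ly=e@[-np.sin(yaw),np.cos(yaw)]
    inn=(abs(lx)<30)&(abs(ly)<98)
    for ce,a,p in blobs(inn&(g<200),Q,8): print(n,ce,a,p.mean(0),rect(p))
E
```

```text
time: 1.1
ee_pos: [369.7, 88.6, 303.6]
orientation: [-0.0, 0.422, 0.907, -0.0]
contact_force: [-1.0, -0.2, 0.1]
finger_gap: 85.4
t 1.1 pos [369.7  88.6 303.6] q [ 0.24  0.   -0.27  1.3  -0.    1.11] F [-1.   -0.21  0.12] gap 85.4
xyz [-0.408, -0.1002, 0.0736] turn [-0.04, 0.01, 27.72]
scene [316. 230.] 32 [592.1  76.5  50. ] (array([592.2,  76.2]), array([15.3, 31.3]), 79.3)
scene [334. 238.] 34 [579.5  12.7  50. ] (array([580. ,  13.4]), array([15. , 32.2]), 83.3)
scene [354. 246.] 37 [568.8 -51.5  50. ] (array([569.2, -51.7]), array([14.2, 32.4]), 81.9)
side [317. 227.] 30 [568.  -48.9  50. ] (array([568.7, -49.1]), array([11.7, 32.6]), 80.0)
side [304. 238.] 34 [580.   14.4  50. ] (array([580.1,  14.4]), array([12.4, 31.8]), 81.0)
side [290. 249.] 36 [590.5  78.8  50. ] (array([590.9,  78.6]), array([12.5, 30.9]), 79.5)
```

```bash
python3 -m pendant '[{"xyz":[-0.408,-0.1,0.073],"turn":[0,0,27.7]},{"xyz":[-0.408,-0.1,0.073],"turn":[0,0,27.7]},{"xyz":[-0.408,-0.1,0.073],"turn":[0,0,27.7]},{"xyz":[-0.408,-0.1,0.073],"turn":[0,0,27.7]},{"xyz":[-0.408,-0.1,0.073],"turn":[0,0,27.7]},{"xyz":[-0.408,-0.1,0.073],"turn":[0,0,27.7]},{"xyz":[-0.408,-0.1,0.073],"turn":[0,0,27.7]},{"xyz":[-0.408,-0.1,0.073],"turn":[0,0,27.7]}]'
python3 to.py 556 -288 152 12.4
python3 - <<'E'
from h import *
from plant import r
for n in ["wrist","scene"]:
    c=r.camera(n); np.savez(n+"1.npz",**c); cv2.imwrite(f"pics/{n}1.png",c["image"][:,:,::-1])
c=np.load("scene1.npz")
print(np.load("wrist1.npz")["camera_matrix"],np.load("wrist1.npz")["pose"].round(2))
E
```

```text
time: 2.1
ee_pos: [558.5, -285.7, 227.7]
orientation: [-0.002, 0.625, 0.781, -0.0]
contact_force: [-1.2, 0.8, 0.3]
finger_gap: 85.2
t 2.1 pos [ 558.5 -285.7  227.7] q [-0.47  0.53  0.24  1.28  0.    0.88] F [-1.19  0.79  0.3 ] gap 85.2
xyz [-0.0019, -0.0028, 0.0757] turn [-0.16, -0.14, 0.25]
[[371.64829954   0.         322.33981615]
 [  0.         371.64829954 243.63452199]
 [  0.           0.           1.        ]] [[ 9.8000e-01  2.1000e-01  7.0000e-02  5.4166e+02]
 [ 2.2000e-01 -9.3000e-01 -3.0000e-01 -2.0770e+02]
 [-0.0000e+00  3.1000e-01 -9.5000e-01  2.9809e+02]
 [ 0.0000e+00  0.0000e+00  0.0000e+00  1.0000e+00]]
```

View pics/wrist1.png

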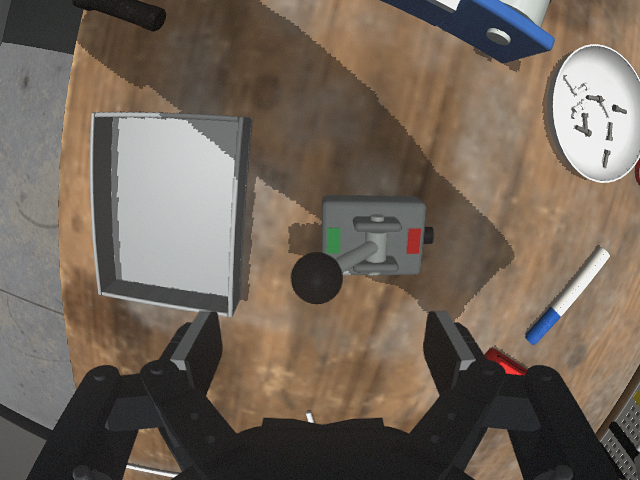

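The wrist view shows the knob at (317,278), centred between the fingers, with the lever at the green (ON) side. Casting its ray gives (558,-290), which matches. I'll lower and push it over.

```bash
python3 -m pendant '[{"xyz":[0,-0.003,0.03],"turn":[0,0,0]},{"xyz":[0,-0.003,0.06],"turn":[0,0,0]},{"xyz":[0,-0.003,0.076],"turn":[0,0,0]},{"xyz":[0,-0.003,0.076],"turn":[0,0,0]}]'
python3 -m pendant '[{"xyz":[0,0.01,0]},{"xyz":[0,0.025,0]},{"xyz":[0,0.04,0]},{"xyz":[0,0.055,0]},{"xyz":[0,0.07,0]},{"xyz":[0,0.082,0]},{"xyz":[0,0.082,0]},{"xyz":[0,0.082,0]}]'
python3 -m pendant '[{"xyz":[0,0,0]},{"xyz":[0,0,-0.05]},{"xyz":[0,-0.01,-0.1]},{"xyz":[0,-0.02,-0.1]},{"xyz":[0,-0.02,-0.1]}]'
python3 - <<'E'
from h import *
from plant import r
c=r.camera("wrist"); cv2.imwrite("pics/wrist2.png",c["image"][:,:,::-1])
E
python3 to.py 488 320 230 -9.8
```

```text
time: 2.7
ee_pos: [554.4, -283.4, 154.4]
orientation: [-0.001, 0.623, 0.782, -0.0]
contact_force: [0.3, -0.5, -0.9]
finger_gap: 84.9
t 2.75 pos [ 555.1 -284.1  155.5] q [-0.47  0.58  0.12  1.11  0.    0.87] F [ 0.21 -0.23 -0.05] gap 85.2
xyz [0.6039, 0.0688, -0.0744] turn [0.01, -0.01, 22.64]validation failed for argument at $[0]...
validation failed for argument at $[0]...
```

View pics/wrist2.png

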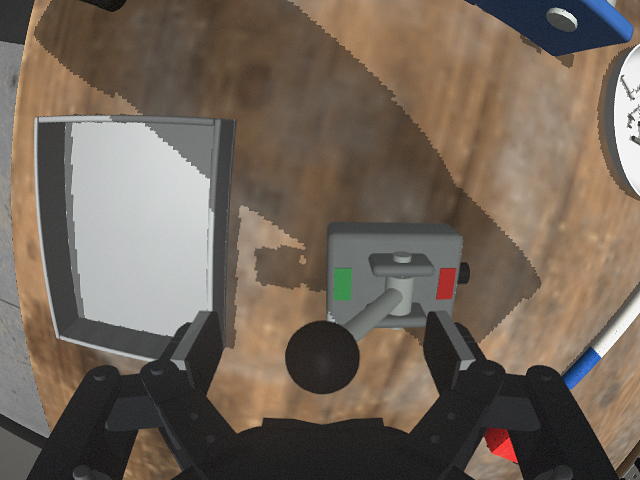

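The two pushes were refused because each row needs a turn field. The ball sits at (322,357) between the jaws, still ON. I'll repeat the push.

```bash
python3 -m pendant '[{"xyz":[0,0.01,0],"turn":[0,0,0]},{"xyz":[0,0.025,0],"turn":[0,0,0]},{"xyz":[0,0.04,0],"turn":[0,0,0]},{"xyz":[0,0.055,0],"turn":[0,0,0]},{"xyz":[0,0.07,0],"turn":[0,0,0]},{"xyz":[0,0.082,0],"turn":[0,0,0]},{"xyz":[0,0.082,0],"turn":[0,0,0]},{"xyz":[0,0.082,0],"turn":[0,0,0]}]' && python3 -m pendant '[{"xyz":[0,0,0],"turn":[0,0,0]},{"xyz":[0,0,-0.05],"turn":[0,0,0]},{"xyz":[0,-0.01,-0.1],"turn":[0,0,0]},{"xyz":[0,-0.02,-0.1],"turn":[0,0,0]},{"xyz":[0,-0.02,-0.1],"turn":[0,0,0]}]'
python3 - <<'E'
from h import *
from plant import r
c=r.camera("wrist"); cv2.imwrite("pics/wrist3.png",cv2.resize(c["image"][:,:,::-1],(320,240)))
E
python3 to.py 488 320 230 -9.8
```

```text
time: 3.75
ee_pos: [634.7, -267.0, 155.0]
orientation: [-0.0, 0.624, 0.781, -0.0]
contact_force: [-0.5, -0.0, 0.7]
finger_gap: 85.6
time: 4.38
ee_pos: [614.5, -271.8, 255.2]
orientation: [0.0, 0.625, 0.781, -0.0]
contact_force: [0.1, 0.1, -0.4]
finger_gap: 85.3
t 4.425 pos [ 614.5 -271.4  254. ] q [-0.42  0.62  0.45  1.41  0.    0.93] F [-0.04 -0.34 -0.55] gap 85.7
xyz [0.6047, 0.0069, 0.0247] turn [-0.09, -0.05, 22.52]
```

View pics/wrist3.png

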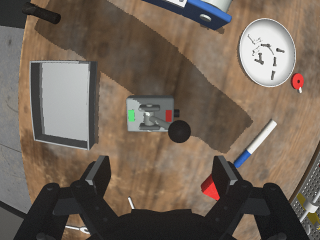

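The lever now leans to the red mark (ball at (179,132) of the half-size picture), so it is OFF. Next I hover over the rack.

```bash
python3 -m pendant '[{"xyz":[0.57,0.03,0.02],"turn":[0,0,22.5]},{"xyz":[0.57,0.03,0.02],"turn":[0,0,22.5]},{"xyz":[0.57,0.03,0.02],"turn":[0,0,22.5]},{"xyz":[0.57,0.03,0.02],"turn":[0,0,22.5]},{"xyz":[0.57,0.03,0.02],"turn":[0,0,22.5]},{"xyz":[0.57,0.03,0.02],"turn":[0,0,22.5]},{"xyz":[0.57,0.03,0.02],"turn":[0,0,22.5]},{"xyz":[0.57,0.03,0.02],"turn":[0,0,22.5]}]' 0.06 80
python3 -m pendant '[{"xyz":[0.076,0.004,0.003],"turn":[0,0,0]},{"xyz":[0.076,0.004,0.003],"turn":[0,0,0]},{"xyz":[0.076,0.004,0.003],"turn":[0,0,0]},{"xyz":[0.076,0.004,0.003],"turn":[0,0,0]}]'
cat >> h.py <<'E'
def fishray(c,u,v):
    K=c["camera_matrix"];a=(u-K[0,2])/K[0,0];b=(v-K[1,2])/K[1,1];t=np.hypot(a,b);s=np.sinc(t/np.pi)
    return np.stack([a*s,b*s,np.cos(t)],-1)@c["pose"][:3,:3].T
def fishplane(c,z):
    v,u=np.indices((480,640));d=fishray(c,u,v);T=c["pose"]
    k=(z-T[2,3])/d[...,2];Q=T[:3,3]+d*k[...,None];Q[d[...,2]>-0.1]=np.nan
    return Q
E
python3 - <<'E'
from h import *
from plant import r
np.set_printoptions(suppress=True,precision=1)
s=r.observe();print(s["ee_pos"],s["orientation"].round(4),s["finger_gap"],s["q"])
c=r.camera("wrist");np.savez("wrack.npz",**c);im=c["image"];cv2.imwrite("pics/wrack.png",im[:,:,::-1])
hsv=cv2.cvtColor(im,cv2.COLOR_RGB2HSV);H,S,V=[hsv[...,i] for i in range(3)]
Q=fishplane(c,90)
red=((H<8)|(H>172))&(S>120)&(V>60)
for ce,a,p in blobs(red,Q,100):
    print(ce,a,rect(p))
n,l,st,ce=cv2.connectedComponentsWithStats(red.astype(np.uint8))
for i in range(1,n):
    if st[i,4]>100: print(ce[i].round(),"Vpct",np.percentile(V[l==i],[5,25,50,75,95]),"zmap",np.percentile(c["z_map"][l==i],[5,50,95]))
E
```

```text
time: 5.42
ee_pos: [529.5, 222.5, 235.5]
orientation: [-0.0, 0.764, 0.645, -0.001]
contact_force: [1.0, 0.4, -0.2]
finger_gap: 40.1
time: 5.92
ee_pos: [547.3, 293.3, 233.6]
orientation: [-0.0, 0.765, 0.644, -0.001]
contact_force: [0.2, -0.3, -0.2]
finger_gap: 39.9
[547.3 293.3 233.6] [-0.   0.8  0.6 -0. ] 39.94486143166401 [ 0.5  0.5  0.2  1.3 -0.   2.2]
[381.  16.] 948 (array([607.2, 432.2]), array([41. , 11.8]), 25.0)
[412.  54.] 1051 (array([619.7, 406.5]), array([41.7, 12.1]), 25.5)
[326. 132.] 1533 (array([562.5, 367.5]), array([38.7, 13. ]), 80.5)
[219. 135.] 1599 (array([503.7, 377.4]), array([39. , 20.6]), 80.9)
[326. 227.] 1511 (array([553. , 312.1]), array([44.5, 13.2]), 82.0)
[226. 228.] 1645 (array([494.2, 321.9]), array([45.3, 20.3]), 79.6)
[234. 301.] 1342 (array([485.1, 267.2]), array([53.5, 20.9]), 80.5)
[381.  16.] Vpct [ 93.  180.8 223.  231.  233. ] zmap [243.3 248.2 255.8]
[412.  54.] Vpct [111.  192.5 227.  234.  235. ] zmap [252.3 257.6 264.3]
[326. 132.] Vpct [170. 215. 231. 235. 238.] zmap [198.9 204.2 209.9]
[219. 135.] Vpct [ 84. 182. 228. 233. 235.] zmap [199.1 205.3 219.8]
[236. 132.] Vpct [82.9 85.  86.  88.  90. ] zmap [217.  226.4 235.4]
[326. 227.] Vpct [ 99. 136. 145. 223. 236.] zmap [217.8 223.1 233.9]
[226. 228.] Vpct [ 85.  97. 215. 230. 234.] zmap [218.  224.8 247.9]
[234. 301.] Vpct [ 77.  88. 124. 225. 228.] zmap [236.7 243.3 269.2]
```

View pics/wrack.png

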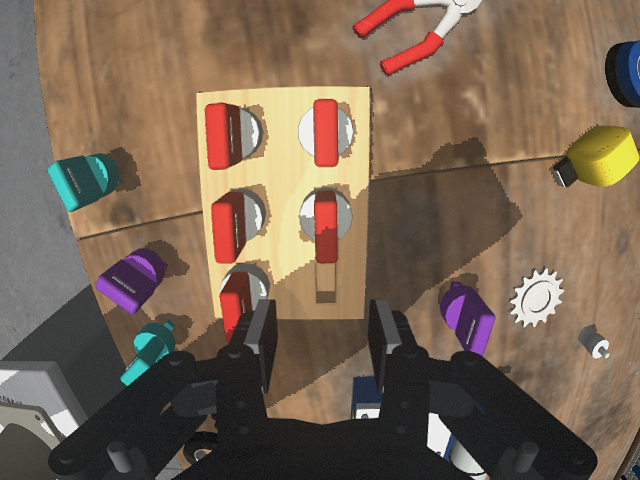

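The rack picture shows five red plugs at (326,132), (326,227), (219,135), (226,228) and (234,301), with the lower-right slot empty. The purple and turquoise pieces stand off the rack and are excluded. I'll refine the bar tops from wrist depth.

```bash
cat >> h.py <<'E'
def fishcloud(c):
    v,u=np.indices((480,640));d=fishray(c,u,v);f=d@c["pose"][:3,2];z=c["z_map"].astype(float);z[z<=0]=np.nan
    return c["pose"][:3,3]+d*(z/f)[...,None]
def tops(c,lo=84,hi=95):
    hsv=cv2.cvtColor(c["image"],cv2.COLOR_RGB2HSV);H,S,V=[hsv[...,i] for i in range(3)]
    P=fishcloud(c);m=((H<8)|(H>172))&(S>120)&(P[...,2]>lo)&(P[...,2]<hi)
    return [(ce,a,rect(p),np.median(p[:,2]).round(1)) for ce,a,p in blobs(m,P,100)]
E
python3 - <<'E'
from h import *
c=np.load("wrack.npz")
for t in tops(c): print(t)
P=fishcloud(c);hsv=cv2.cvtColor(c["image"],cv2.COLOR_RGB2HSV)
m=(abs(P[...,2]-30)<4)&(hsv[...,1]>60)&(hsv[...,0]>8)&(hsv[...,0]<30)&(P[...,0]>430)&(P[...,0]<620)
for ce,a,p in blobs(m,P,2000): print(ce,a,rect(p),np.median(p[:,2]))
E
python3 to.py 552 310 130 -9.8
```

```text
(array([326., 132.]), np.int32(1523), (array([562.6, 367.5]), array([39.2, 13.2]), 80.7), np.float64(90.0))
(array([218., 136.]), np.int32(1489), (array([499.9, 377.8]), array([39.4, 14.2]), 81.0), np.float64(89.8))
(array([326., 231.]), np.int32(1358), (array([552.6, 308.8]), array([38.8, 13.4]), 81.8), np.float64(90.0))
(array([223., 232.]), np.int32(1311), (array([489.9, 319.2]), array([39.3, 14.3]), 79.4), np.float64(89.8))
(array([230., 310.]), np.int32(791), (array([479.7, 260.6]), array([39.6, 13.8]), 78.4), np.float64(89.8))
[293. 198.] 22817 (array([520.8, 313.8]), array([186.8, 129.3]), 80.3) 30.201530631435105
t 5.975 pos [547.5 293.1 234. ] q [ 0.49  0.52  0.23  1.29 -0.    2.23] F [-0.24 -0.12 -0.25] gap 40.2
xyz [0.0176, 0.0016, 0.104] turn [-0.06, 0.07, -0.05]
```

```bash
cat > f.py <<'E'
from plant import r
import numpy as np
s=r.observe();print("F",s["contact_force"].round(2),"t",s["time"],"pos",s["ee_pos"].round(1),"gap",round(s["finger_gap"],1))
E
python3 -m pendant '[{"xyz":[0.0163,0.0023,0],"turn":[0,0,0]},{"xyz":[0.0163,0.0023,0.05],"turn":[0,0,0]},{"xyz":[0.0163,0.0023,0.09],"turn":[0,0,0]},{"xyz":[0.0163,0.0023,0.104],"turn":[0,0,0]},{"xyz":[0.0163,0.0023,0.104],"turn":[0,0,0]}]' 0.06
python3 f.py
python3 -m pendant '[{"xyz":[0,0,0],"turn":[0,0,0]},{"xyz":[0,0,0],"turn":[0,0,0]},{"xyz":[0,0,0],"turn":[0,0,0]},{"xyz":[0,0,0],"turn":[0,0,0]},{"xyz":[0,0,0],"turn":[0,0,0]},{"xyz":[0,0,0],"turn":[0,0,0]}]' 1 80
python3 f.py
python3 -m pendant '[{"xyz":[0,0,-0.02],"turn":[0,0,0]},{"xyz":[0,0,-0.06],"turn":[0,0,0]},{"xyz":[0,0,-0.1],"turn":[0,0,0]},{"xyz":[0,0,-0.1],"turn":[0,0,0]},{"xyz":[0,0,-0.1],"turn":[0,0,0]},{"xyz":[0,0,-0.1],"turn":[0,0,0]},{"xyz":[0,0,-0.1],"turn":[0,0,0]}]'
for i in 1 2 3 4; do python3 -m pendant '[{"xyz":[0,0,0],"turn":[0,0,0]}]' >/dev/null; python3 f.py; done
python3 to.py 580 14 230 80
```

```text
time: 6.6
ee_pos: [552.6, 309.4, 130.2]
orientation: [-0.0, 0.765, 0.644, -0.001]
contact_force: [0.5, -0.1, -0.2]
finger_gap: 40.5
F [ 0.51 -0.1  -0.19] t 6.6 pos [552.6 309.4 130.2] gap 40.5
time: 7.35
ee_pos: [553.6, 311.2, 132.8]
orientation: [0.001, 0.764, 0.645, 0.002]
contact_force: [-0.6, -0.7, 5.9]
finger_gap: 13.0
F [-0.64 -0.65  5.94] t 7.35 pos [553.6 311.2 132.8] gap 13.0
time: 8.22
ee_pos: [551.9, 310.2, 228.5]
orientation: [-0.0, 0.765, 0.645, -0.002]
contact_force: [-0.4, -1.2, -4.4]
finger_gap: 12.7
F [ 0.47  0.27 -4.39] t 8.35 pos [552.3 310.4 229.5] gap 12.5
F [ 0.43 -0.41 -3.52] t 8.475 pos [552.6 310.5 230.1] gap 12.7
F [-0.58  0.43 -3.85] t 8.6 pos [552.6 310.6 230.4] gap 12.4
F [-0.31 -0.2  -3.27] t 8.725 pos [552.6 310.6 230.5] gap 12.8
t 8.725 pos [552.6 310.6 230.5] q [0.51 0.54 0.27 1.29 0.   2.25] F [-0.31 -0.2  -3.27] gap 12.8
xyz [-0.2877, 0.0771, 0.0005] turn [0.01, -0.0, -89.73]
```

Plug D at (552,309) reads about 3.7 N, so it is solid. I'll carry it above and beyond the stand so the wrist camera sees the slots.

```bash
python3 -m pendant '[{"xyz":[-0.278,0.137,-0.01],"turn":[0,0,-89.7]},{"xyz":[-0.278,0.137,-0.01],"turn":[0,0,-89.7]},{"xyz":[-0.278,0.137,-0.01],"turn":[0,0,-89.7]},{"xyz":[-0.278,0.137,-0.01],"turn":[0,0,-89.7]},{"xyz":[-0.278,0.137,-0.01],"turn":[0,0,-89.7]},{"xyz":[-0.278,0.137,-0.01],"turn":[0,0,-89.7]},{"xyz":[-0.278,0.137,-0.01],"turn":[0,0,-89.7]},{"xyz":[-0.278,0.137,-0.01],"turn":[0,0,-89.7]}]'
python3 to.py 640 14 240 80
```

```text
time: 9.72
ee_pos: [640.7, 12.7, 240.4]
orientation: [-0.0, 0.137, 0.991, 0.0]
contact_force: [-0.4, 0.2, -3.9]
finger_gap: 12.6
t 9.725 pos [640.7  12.7 240.4] q [0.02 0.55 0.31 1.32 0.   0.29] F [-0.42  0.19 -3.94] gap 12.6
xyz [0.001, 0.0011, 0.0004] turn [0.01, -0.0, -5.7]
```

```bash
python3 -m pendant '[{"xyz":[0,0,0],"turn":[0,0,-5.8]},{"xyz":[0,0,0],"turn":[0,0,-5.8]},{"xyz":[0,0,0],"turn":[0,0,-5.8]}]'
python3 - <<'E'
from h import *
from plant import r
c=r.camera("wrist");np.savez("wslot.npz",**c);im=c["image"];cv2.imwrite("pics/wslot.png",im[:,:,::-1])
s=r.observe();print(s["ee_pos"],s["orientation"].round(4))
g=cv2.cvtColor(im,cv2.COLOR_RGB2GRAY);P=fishcloud(c);Q=fishplane(c,50)
pl=abs(P[...,2]-50)<3
print("plate z",np.nanmedian(P[...,2][pl]))
e=Q[...,:2]-[580,13.7];y=np.radians(-10);lx=e@[np.cos(y),np.sin(y)];ly=e@[-np.sin(y),np.cos(y)]
m=(abs(lx)<28)&(abs(ly)<90)&(np.nan_to_num(P[...,2])<44)
for ce,a,p in blobs(m,Q,100): print(ce,a,rect(p))
hsv=cv2.cvtColor(im,cv2.COLOR_RGB2HSV);red=((hsv[...,0]<8)|(hsv[...,0]>172))&(hsv[...,1]>120)
for ce,a,p in blobs(red,P,100): print("red",ce,a,np.nanmedian(p,0))
E
python3 to.py 580 14 240 80
```

```text
time: 10.1
ee_pos: [640.6, 13.4, 240.5]
orientation: [0.0, 0.089, 0.996, -0.0]
contact_force: [-0.6, -0.5, -3.6]
finger_gap: 13.0
[640.61709765  13.4273286  240.45231833] [0.     0.0894 0.996  0.    ]
plate z 50.24178589358371
[305. 155.] 906 (array([580.4,  12.1]), array([13.4, 33.3]), 79.2)
[396. 156.] 814 (array([591.8,  74.9]), array([12.8, 33.5]), 79.8)
[216. 157.] 750 (array([568.9, -51.2]), array([12.7, 33.5]), 80.0)
red [611.  10.] 1037 [486.94841933 272.36206884  69.39623295]
red [ 42. 268.] 118 [ 628.00866622 -274.94796317   31.06119202]
red [322. 337.] 4202 [632.8817459   13.85378755 197.32359843]
red [ 36. 390.] 2651 [ 788.518733   -403.90895255   29.39350345]
red [229. 435.] 110 [ 873.52731506 -139.09624803    9.45661923]
t 10.15 pos [640.6  13.4 240.5] q [ 0.02  0.55  0.31  1.32 -0.    0.2 ] F [-0.28  0.54 -4.3 ] gap 12.5
xyz [0.0598, -0.0102, 0.0005] turn [0.0, 0.0, -0.25]
```

View pics/wslot.png

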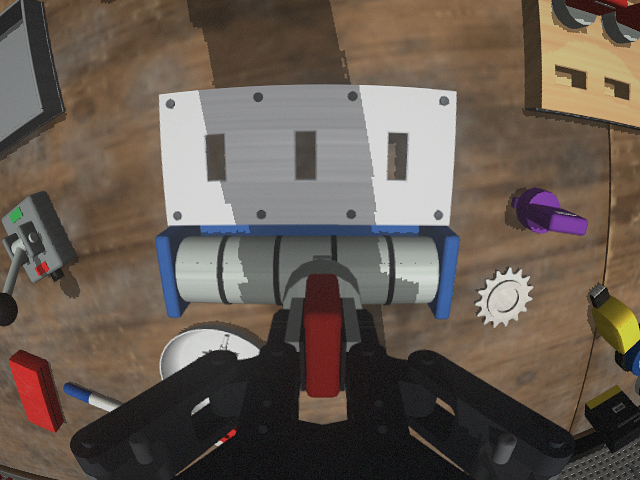

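The wrist view shows the three slots at (216,157), (305,155) and (396,156), with the plug held upright at (322,337). Now I'll measure where the plug sits in the hand.

```bash
cat >> h.py <<'E'
def held(c,tcp,yaw):
    hsv=cv2.cvtColor(c["image"],cv2.COLOR_RGB2HSV);P=fishcloud(c)
    red=((hsv[...,0]<8)|(hsv[...,0]>172))&(hsv[...,1]>120)&(np.linalg.norm(P[...,:2]-tcp[:2],axis=-1)<50)&(P[...,2]>tcp[2]-90)
    p=P[red];zt=np.percentile(p[:,2],97);t=p[p[:,2]>zt-4]
    c0,wh,a=rect(t);e=c0-tcp[:2];y=np.radians(yaw)
    print("bar top z rel tcp",np.median(t[:,2])-tcp[2],"size",wh,"ang",a,"tool x,y off",e@[-np.sin(y),np.cos(y)],e@[np.cos(y),np.sin(y)],"n",len(t))
E
python3 - <<'E'
from h import *
c=np.load("wslot.npz");held(c,np.array([640.6,13.4,240.5]),79.75)
P=fishcloud(c);hsv=cv2.cvtColor(c["image"],cv2.COLOR_RGB2HSV)
# collar: grey ring in front of bar, rows 255-310
sub=P[255:300,285:360].reshape(-1,3);sub=sub[(sub[:,2]>120)]
print("collar?",np.percentile(sub[:,2],[2,50,90,98]),sub[:,:2].min(0),sub[:,:2].max(0))
E
```

```text
bar top z rel tcp -42.78800988878734 size [73.3 39.3] ang 80.3 tool x,y off -2.4549504051200803 4.407178066336816 n 3033
collar? [124.41542787 157.65286326 179.32926792 184.40505131] [622.59704319  -5.06906956] [641.26595492  30.52043804]
```

```bash
cat >> h.py <<'E'
def held(c,tcp,yaw):
    hsv=cv2.cvtColor(c["image"],cv2.COLOR_RGB2HSV);P=fishcloud(c);y=np.radians(yaw)
    e=P[...,:2]-tcp[:2];tx=e@[-np.sin(y),np.cos(y)];ty=e@[np.cos(y),np.sin(y)]
    m=((hsv[...,0]<8)|(hsv[...,0]>172))&(hsv[...,1]>120)&(abs(tx)<40)&(abs(ty)<20)&(P[...,2]>tcp[2]-47)&(P[...,2]<tcp[2]-36)
    n,l,s,ce=cv2.connectedComponentsWithStats(m.astype(np.uint8));i=1+np.argmax(s[1:,4]);k=l==i
    print("held top: n",k.sum(),"tx 1/99%",np.percentile(tx[k],[1,99]).round(1),"ty",np.percentile(ty[k],[1,50,99]).round(1),"z rel",np.percentile(P[...,2][k]-tcp[2],[2,50,98]).round(1))
E
python3 - <<'E'
from h import *
c=np.load("wslot.npz");held(c,np.array([640.6,13.4,240.5]),79.75)
E
```

```text
held top: n 3079 tx 1/99% [-21.1  16.8] ty [-6.8 -0.5  6.1] z rel [-45.8 -42.8 -41.4]
```

Bar-top centre in the tool frame is (-2.1, -0.4) mm, with the grip point 60.8 mm below the TCP, which agrees with the rack height. I'm going to slot_3 and stopping just above the plate.

```bash
python3 -m pendant '[{"xyz":[0.0612,-0.0759,0],"turn":[0,0,0]},{"xyz":[0.0612,-0.0759,0],"turn":[0,0,0]},{"xyz":[0.0612,-0.0759,0.04],"turn":[0,0,0]},{"xyz":[0.0612,-0.0759,0.064],"turn":[0,0,0]},{"xyz":[0.0612,-0.0759,0.064],"turn":[0,0,0]},{"xyz":[0.0612,-0.0759,0.064],"turn":[0,0,0]},{"xyz":[0.0612,-0.0759,0.064],"turn":[0,0,0]}]'
python3 to.py 566.9 -50.4 153 79.8
```

```text
time: 11.02
ee_pos: [568.1, -50.4, 178.0]
orientation: [0.002, 0.089, 0.996, 0.0]
contact_force: [0.5, -0.6, -3.5]
finger_gap: 12.6
t 11.025 pos [568.1 -50.4 178. ] q [-0.09  0.46 -0.02  1.09  0.    0.09] F [ 0.45 -0.62 -3.49] gap 12.6
xyz [0.0013, -0.0002, 0.025] turn [0.02, 0.18, 0.01]
```

```bash
python3 -m pendant '[{"xyz":[0.001,0,0.004],"turn":[0,0.1,0]},{"xyz":[0.001,0,0.008],"turn":[0,0.1,0]},{"xyz":[0.001,0,0.012],"turn":[0,0.1,0]},{"xyz":[0.001,0,0.014],"turn":[0,0.1,0]},{"xyz":[0.001,0,0.014],"turn":[0,0.1,0]}]'; python3 f.py
```

```text
time: 11.65
ee_pos: [565.8, -50.3, 162.1]
orientation: [-0.001, 0.089, 0.996, 0.0]
contact_force: [-0.6, 0.1, -3.9]
finger_gap: 12.8
F [-0.58  0.09 -3.86] t 11.65 pos [565.8 -50.3 162.1] gap 12.8
```

Foot is about 9 mm into the slot with no contact force. Lowering until the collar touches.

```bash
python3 -m pendant '[{"xyz":[-0.0005,0,0.003],"turn":[0,0,0]},{"xyz":[-0.0005,0,0.006],"turn":[0,0,0]},{"xyz":[-0.0005,0,0.0085],"turn":[0,0,0]},{"xyz":[-0.0005,0,0.010],"turn":[0,0,0]},{"xyz":[-0.0005,0,0.010],"turn":[0,0,0]},{"xyz":[-0.0005,0,0.010],"turn":[0,0,0]}]'; python3 f.py
```

```text
time: 12.4
ee_pos: [566.3, -50.4, 152.8]
orientation: [-0.001, 0.089, 0.996, 0.0]
contact_force: [-2.5, -0.3, 2.6]
finger_gap: 12.7
F [-2.49 -0.31  2.56] t 12.4 pos [566.3 -50.4 152.8] gap 12.7
```

Force rose about 6 N, so the collar is on the plate. Turning about the plug axis by a quarter turn.

```bash
python3 -m pendant '[{"xyz":[-0.0001,0.0004,0],"turn":[0,0,10]},{"xyz":[-0.0003,0.0007,0],"turn":[0,0,20]},{"xyz":[-0.0005,0.001,0],"turn":[0,0,30]},{"xyz":[-0.0008,0.0013,0],"turn":[0,0,40]},{"xyz":[-0.0011,0.0015,0],"turn":[0,0,50]},{"xyz":[-0.0014,0.0016,0],"turn":[0,0,60]},{"xyz":[-0.0018,0.0017,0],"turn":[0,0,70]},{"xyz":[-0.0021,0.0017,0],"turn":[0,0,80]}]' && python3 -m pendant '[{"xyz":[0,0,0],"turn":[0,0,10]},{"xyz":[0,0,0],"turn":[0,0,11]},{"xyz":[0,0,0],"turn":[0,0,10]},{"xyz":[0,0,0],"turn":[0,0,10]}]'; python3 f.py; python3 to.py 566.9 -50.4 250 -10.1
```

```text
time: 13.4
ee_pos: [569.9, -48.5, 152.8]
orientation: [-0.0, 0.71, 0.704, 0.001]
contact_force: [0.5, 1.3, -1.1]
finger_gap: 12.8
time: 13.9
ee_pos: [569.6, -49.1, 152.8]
orientation: [-0.0, 0.767, 0.642, 0.0]
contact_force: [1.9, 0.2, -0.4]
finger_gap: 12.7
F [ 1.88  0.18 -0.36] t 13.9 pos [569.6 -49.1 152.8] gap 12.7
t 13.9 pos [569.6 -49.1 152.8] q [-0.09  0.49 -0.05  1.04  0.    1.66] F [ 1.88  0.18 -0.36] gap 12.7
xyz [-0.0017, -0.0024, -0.0972] turn [0.01, -0.02, 0.01]
```

```bash
python3 -m pendant '[{"xyz":[0,0,0],"turn":[0,0,0]},{"xyz":[0,0,0],"turn":[0,0,0]},{"xyz":[0,0,0],"turn":[0,0,0]},{"xyz":[0,0,0],"turn":[0,0,0]}]' 0.06 && python3 -m pendant '[{"xyz":[0,0,-0.02],"turn":[0,0,0]},{"xyz":[0,0,-0.05],"turn":[0,0,0]},{"xyz":[0,0,-0.085],"turn":[0,0,0]},{"xyz":[-0.06,0,-0.085],"turn":[0,0,0]},{"xyz":[-0.06,0,-0.085],"turn":[0,0,0]},{"xyz":[-0.06,0,-0.085],"turn":[0,0,0]}]'
python3 - <<'E'
from h import *
from plant import r
c=r.camera("wrist");np.savez("w4.npz",**c)
for t in tops(c,100,118): print(t)
E
python3 to.py 489.9 319.2 235 -9.8
```

```text
time: 14.4
ee_pos: [568.7, -49.2, 152.4]
orientation: [-0.001, 0.767, 0.642, -0.001]
contact_force: [-0.0, -0.3, 0.1]
finger_gap: 40.1
time: 15.15
ee_pos: [558.1, -108.3, 237.2]
orientation: [-0.001, 0.767, 0.641, -0.001]
contact_force: [0.4, -0.3, -0.8]
finger_gap: 39.7
(array([324., 166.]), np.int32(1733), (array([569.4, -51.7]), array([38.7, 13.4]), 80.0), np.float64(110.0))
t 15.2 pos [ 558.2 -107.8  237.1] q [-0.19  0.41  0.07  1.23  0.    1.56] F [-0.67  0.01 -0.56] gap 40.2
xyz [0.4082, -0.1427, 0.0026] turn [-0.15, -0.02, -0.38]
```

Plug D is locked in slot_3, with its bar top at (569.4,-51.7), z 110.0, angle 80°. Next is plug B.

```bash
python3 -m pendant '[{"xyz":[0.408,-0.1427,0.0],"turn":[0,0,0]},{"xyz":[0.408,-0.1427,0.0],"turn":[0,0,0]},{"xyz":[0.408,-0.1427,0.0],"turn":[0,0,0]},{"xyz":[0.408,-0.1427,0.0],"turn":[0,0,0]},{"xyz":[0.408,-0.1427,0.0],"turn":[0,0,0]},{"xyz":[0.408,-0.1427,0.0],"turn":[0,0,0]},{"xyz":[0.408,-0.1427,0.0],"turn":[0,0,0]},{"xyz":[0.408,-0.1427,0.0],"turn":[0,0,0]}]'
python3 -m pendant '[{"xyz":[0,0,0],"turn":[0,0,0]},{"xyz":[0,0,0],"turn":[0,0,0]}]'
python3 to.py 489.9 319.2 134.5 -9.8
```

```text
time: 16.2
ee_pos: [488.0, 323.7, 236.9]
orientation: [-0.001, 0.764, 0.645, -0.001]
contact_force: [-0.5, -0.9, -0.3]
finger_gap: 40.0
time: 16.45
ee_pos: [490.1, 317.6, 237.5]
orientation: [-0.001, 0.768, 0.641, -0.001]
contact_force: [0.3, -0.7, -0.1]
finger_gap: 40.3
t 16.45 pos [490.1 317.6 237.5] q [0.57 0.44 0.12 1.25 0.   2.32] F [ 0.27 -0.68 -0.06] gap 40.3
xyz [0.0016, -0.0003, 0.103] turn [-0.13, 0.04, -0.46]
```

```bash
python3 -m pendant '[{"xyz":[0.0015,-0.0003,0.04],"turn":[0,0,-0.4]},{"xyz":[0.0015,-0.0003,0.08],"turn":[0,0,-0.4]},{"xyz":[0.0015,-0.0003,0.103],"turn":[0,0,-0.4]},{"xyz":[0.0015,-0.0003,0.103],"turn":[0,0,-0.4]},{"xyz":[0.0015,-0.0003,0.103],"turn":[0,0,-0.4]}]'
python3 -m pendant '[{"xyz":[0,0,0],"turn":[0,0,0]},{"xyz":[0,0,0],"turn":[0,0,0]},{"xyz":[0,0,0],"turn":[0,0,0]},{"xyz":[0,0,0],"turn":[0,0,0]},{"xyz":[0,0,0],"turn":[0,0,0]},{"xyz":[0,0,0],"turn":[0,0,0]}]' 1 80
python3 -m pendant '[{"xyz":[0,0,-0.02],"turn":[0,0,0]},{"xyz":[0,0,-0.06],"turn":[0,0,0]},{"xyz":[0,0,-0.1],"turn":[0,0,0]},{"xyz":[0,0,-0.1],"turn":[0,0,0]},{"xyz":[0,0,-0.1],"turn":[0,0,0]},{"xyz":[0,0,-0.1],"turn":[0,0,0]},{"xyz":[0,0,-0.1],"turn":[0,0,0]}]'
for i in 1 2 3 4; do python3 -m pendant '[{"xyz":[0,0,0],"turn":[0,0,0]}]' >/dev/null; python3 f.py; done
python3 to.py 640 14 240 80;python3 to.py 428 -270 240 6.4
```

```text
time: 17.08
ee_pos: [490.9, 319.7, 135.9]
orientation: [-0.001, 0.765, 0.644, 0.0]
contact_force: [-0.2, 0.9, 0.5]
finger_gap: 40.3
time: 17.82
ee_pos: [490.5, 320.5, 135.9]
orientation: [-0.0, 0.765, 0.644, 0.001]
contact_force: [-0.0, -0.7, 5.6]
finger_gap: 12.5
time: 18.7
ee_pos: [489.5, 319.8, 233.1]
orientation: [-0.001, 0.765, 0.644, -0.002]
contact_force: [1.0, -1.0, -0.5]
finger_gap: 12.7
F [-0.66 -0.16 -1.73] t 18.825 pos [489.8 320.  233.9] gap 12.9
F [ 0.44  0.54 -1.23] t 18.95 pos [490.  320.1 234.4] gap 12.6
F [-1.14  0.15 -0.96] t 19.075 pos [490.1 320.2 234.6] gap 12.6
F [ 0.71  1.18 -0.35] t 19.2 pos [490.1 320.2 234.7] gap 12.5
t 19.2 pos [490.1 320.2 234.7] q [0.58 0.45 0.12 1.24 0.   2.32] F [ 0.71  1.18 -0.35] gap 12.5
xyz [-0.2762, 0.1998, -0.0057] turn [-0.07, -0.08, -89.79]
t 19.2 pos [490.1 320.2 234.7] q [0.58 0.45 0.12 1.24 0.   2.32] F [ 0.71  1.18 -0.35] gap 12.5
xyz [-0.5921, 0.0392, -0.0054] turn [-0.09, -0.02, -16.19]
```

About 1 N, so plug B is hollow. I'll check the tray's current pose before carrying it there.

```bash
cat >> h.py <<'E'
def tray():
    from plant import r
    c=r.camera("scene");P=cloud(c);S=cv2.cvtColor(c["image"],cv2.COLOR_RGB2HSV)[...,1]
    m=(P[...,2]>32)&(P[...,2]<38.5)&(S<70)&(abs(P[...,0]-430)<120)&(abs(P[...,1]+300)<140)&(P[...,0]<540)
    p=P[m];k=p[np.abs(p-np.median(p,0)).max(1)<110];print("tray",rect(k),len(k))
E
python3 -c "
from h import *;tray()"
python3 to.py 425 -298 235 -83.6
```

```text
tray (array([ 428.3, -297.4]), array([137.5, 161.9]), 5.5) 504
t 19.25 pos [490.1 320.2 234.7] q [0.58 0.45 0.12 1.24 0.   2.32] F [-0.41 -0.04 -0.23] gap 12.7
xyz [-0.6202, 0.041, -0.0004] turn [-0.09, 0.05, 73.81]
```

```bash
python3 -m pendant '[{"xyz":[-0.48,0.01,0],"turn":[0,0,73.8]},{"xyz":[-0.48,0.01,0],"turn":[0,0,73.8]},{"xyz":[-0.48,0.01,0],"turn":[0,0,73.8]},{"xyz":[-0.48,0.01,0],"turn":[0,0,73.8]},{"xyz":[-0.48,0.01,0],"turn":[0,0,73.8]},{"xyz":[-0.48,0.01,0],"turn":[0,0,73.8]},{"xyz":[-0.48,0.01,0],"turn":[0,0,73.8]},{"xyz":[-0.48,0.01,0],"turn":[0,0,73.8]}]'
python3 to.py 396.2 -300.7 235 -83.6
```

```text
time: 20.25
ee_pos: [417.7, -157.0, 235.1]
orientation: [0.0, 0.999, 0.054, -0.0]
contact_force: [1.2, 0.8, -1.7]
finger_gap: 12.5
t 20.25 pos [ 417.7 -157.   235.1] q [-0.36  0.18 -0.26  1.13 -0.    2.67] F [ 1.17  0.8  -1.69] gap 12.5
xyz [-0.037, 0.1405, 0.0002] turn [0.01, 0.04, -0.16]
```

```bash
python3 -m pendant '[{"xyz":[-0.037,0.1405,0],"turn":[0,0,0]},{"xyz":[-0.037,0.1405,0],"turn":[0,0,0]},{"xyz":[-0.037,0.1405,0],"turn":[0,0,0]},{"xyz":[-0.037,0.1405,0.03],"turn":[0,0,0]},{"xyz":[-0.037,0.1405,0.07],"turn":[0,0,0]},{"xyz":[-0.037,0.1405,0.095],"turn":[0,0,0]},{"xyz":[-0.037,0.1405,0.104],"turn":[0,0,0]},{"xyz":[-0.037,0.1405,0.104],"turn":[0,0,0]}]'
python3 -m pendant '[{"xyz":[0,0,0],"turn":[0,0,0]},{"xyz":[0,0,0],"turn":[0,0,0]}]'; python3 f.py
python3 -m pendant '[{"xyz":[0,0,0],"turn":[0,0,0]},{"xyz":[0,0,0],"turn":[0,0,0]},{"xyz":[0,0,0],"turn":[0,0,0]},{"xyz":[0,0,-0.001],"turn":[0,0,0]}]' 0.06
python3 -m pendant '[{"xyz":[0,0,-0.03],"turn":[0,0,0]},{"xyz":[0,0,-0.06],"turn":[0,0,0]},{"xyz":[0,0,-0.1],"turn":[0,0,0]},{"xyz":[-0.02,0,-0.1],"turn":[0,0,0]},{"xyz":[-0.05,0,-0.1],"turn":[0,0,0]}]'
python3 - <<'E'
from h import *
from plant import r
c=r.camera("wrist");np.savez("w5.npz",**c);cv2.imwrite("pics/w5.png",cv2.resize(c["image"][:,:,::-1],(400,300)))
for t in tops(c,15,100): print(t)
E
python3 to.py 479.7 260.6 235 -9.8
```

```text
time: 21.25
ee_pos: [397.2, -297.8, 130.6]
orientation: [-0.0, 0.998, 0.056, -0.001]
contact_force: [0.2, 0.4, -0.8]
finger_gap: 12.3
time: 21.5
ee_pos: [397.7, -298.7, 131.8]
orientation: [0.001, 0.998, 0.056, 0.0]
contact_force: [0.6, -0.1, -1.4]
finger_gap: 12.1
F [ 0.61 -0.13 -1.43] t 21.5 pos [ 397.7 -298.7  131.8] gap 12.1
time: 22.0
ee_pos: [397.0, -298.2, 131.6]
orientation: [-0.0, 0.998, 0.056, -0.001]
contact_force: [-0.2, -0.3, 0.2]
finger_gap: 39.9
time: 22.62
ee_pos: [347.0, -303.8, 231.6]
orientation: [0.0, 0.998, 0.057, -0.001]
contact_force: [0.2, -0.2, -1.0]
finger_gap: 40.3
(array([323., 175.]), np.int32(1431), (array([ 396.8, -299.2]), array([39.2, 13.1]), 6.8), np.float64(81.9))
t 22.675 pos [ 343.  -303.2  230.9] q [-0.72  0.21 -0.23  1.14 -0.    2.31] F [-3.48  0.61 -0.66] gap 40.6
xyz [0.198, -0.5453, -0.0041] turn [-0.34, 0.22, -73.87]
```

View pics/w5.png

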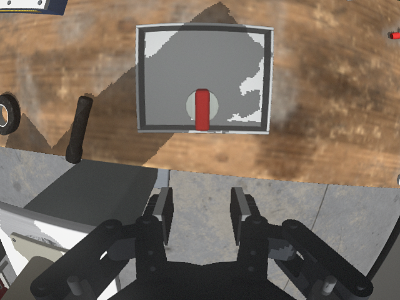

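The hollow plug stands in the tray at (203,110), bar top z 82. On to plug A.

```bash
python3 -m pendant '[{"xyz":[0.196,-0.545,-0.004],"turn":[0,0,-73.9]},{"xyz":[0.196,-0.545,-0.004],"turn":[0,0,-73.9]},{"xyz":[0.196,-0.545,-0.004],"turn":[0,0,-73.9]},{"xyz":[0.196,-0.545,-0.004],"turn":[0,0,-73.9]},{"xyz":[0.196,-0.545,-0.004],"turn":[0,0,-73.9]},{"xyz":[0.196,-0.545,-0.004],"turn":[0,0,-73.9]},{"xyz":[0.196,-0.545,-0.004],"turn":[0,0,-73.9]},{"xyz":[0.196,-0.545,-0.004],"turn":[0,0,-73.9]}]'
python3 to.py 479.7 260.6 235 -9.8
```

```text
time: 23.68
ee_pos: [462.7, 184.1, 234.3]
orientation: [-0.001, 0.764, 0.645, -0.001]
contact_force: [0.7, -1.2, 0.6]
finger_gap: 40.2
t 23.675 pos [462.7 184.1 234.3] q [ 0.38  0.28 -0.13  1.17  0.    2.12] F [ 0.75 -1.21  0.6 ] gap 40.2
xyz [0.0783, 0.004, -0.0008] turn [-0.15, 0.06, 0.16]
```

```bash
python3 -m pendant '[{"xyz":[0.076,0.004,0],"turn":[0,0,0]},{"xyz":[0.076,0.004,0],"turn":[0,0,0]},{"xyz":[0.076,0.004,0],"turn":[0,0,0]},{"xyz":[0.076,0.004,0],"turn":[0,0,0]}]'
python3 to.py 479.7 260.6 135.5 -9.8
```

```text
time: 24.18
ee_pos: [479.3, 255.1, 234.6]
orientation: [-0.001, 0.765, 0.644, -0.002]
contact_force: [0.0, -0.5, 0.8]
finger_gap: 40.4
t 24.175 pos [479.3 255.1 234.6] q [ 0.49  0.37 -0.01  1.2   0.    2.23] F [ 0.03 -0.52  0.82] gap 40.4
xyz [0.0057, -0.0003, 0.0991] turn [-0.17, 0.09, 0.02]
```

```bash
python3 -m pendant '[{"xyz":[0.005,-0.0003,0.04],"turn":[0,0,0]},{"xyz":[0.005,-0.0003,0.08],"turn":[0,0,0]},{"xyz":[0.005,-0.0003,0.098],"turn":[0,0,0]},{"xyz":[0.005,-0.0003,0.098],"turn":[0,0,0]},{"xyz":[0.005,-0.0003,0.098],"turn":[0,0,0]}]'
python3 -m pendant '[{"xyz":[0,0,0],"turn":[0,0,0]},{"xyz":[0,0,0],"turn":[0,0,0]},{"xyz":[0,0,0],"turn":[0,0,0]},{"xyz":[0,0,0],"turn":[0,0,0]},{"xyz":[0,0,0],"turn":[0,0,0]},{"xyz":[0,0,0],"turn":[0,0,0]}]' 1 80
python3 -m pendant '[{"xyz":[0,0,-0.02],"turn":[0,0,0]},{"xyz":[0,0,-0.06],"turn":[0,0,0]},{"xyz":[0,0,-0.1],"turn":[0,0,0]},{"xyz":[0,0,-0.1],"turn":[0,0,0]},{"xyz":[0,0,-0.1],"turn":[0,0,0]},{"xyz":[0,0,-0.1],"turn":[0,0,0]},{"xyz":[0,0,-0.1],"turn":[0,0,0]}]'
for i in 1 2 3 4; do python3 -m pendant '[{"xyz":[0,0,0],"turn":[0,0,0]}]' >/dev/null; python3 f.py; done
python3 to.py 640 14 240 79.8;python3 to.py 460 -294 235 -83.6
```

```text
time: 24.8
ee_pos: [480.9, 261.0, 138.3]
orientation: [-0.0, 0.765, 0.644, 0.0]
contact_force: [0.0, 0.1, 0.2]
finger_gap: 39.9
time: 25.55
ee_pos: [480.8, 262.1, 138.4]
orientation: [-0.0, 0.764, 0.645, 0.0]
contact_force: [-1.2, -1.1, 6.0]
finger_gap: 12.5
time: 26.42
ee_pos: [479.8, 261.4, 235.5]
orientation: [-0.001, 0.764, 0.645, -0.002]
contact_force: [-0.5, 0.5, -3.4]
finger_gap: 12.6
F [-0.21  0.95 -3.23] t 26.55 pos [480.2 261.6 236.3] gap 12.4
F [-0.4  -0.5  -3.15] t 26.675 pos [480.4 261.8 236.8] gap 12.5
F [ 0.47 -0.61 -3.07] t 26.8 pos [480.4 261.8 237.1] gap 12.4
F [-0.52 -0.45 -3.43] t 26.925 pos [480.5 261.8 237.2] gap 12.3
t 26.925 pos [480.5 261.8 237.2] q [0.5  0.37 0.01 1.21 0.   2.24] F [-0.52 -0.45 -3.43] gap 12.3
xyz [-0.2174, 0.199, -0.0032] turn [-0.07, -0.08, -89.49]
t 26.925 pos [480.5 261.8 237.2] q [0.5  0.37 0.01 1.21 0.   2.24] F [-0.52 -0.45 -3.43] gap 12.3
xyz [-0.5513, 0.0734, 0.002] turn [-0.08, 0.05, 73.91]
```

About 3.3 N, so plug A is solid. Taking it to slot_2.

```bash
python3 -m pendant '[{"xyz":[-0.228,0.139,0],"turn":[0,0,-89.5]},{"xyz":[-0.228,0.139,0],"turn":[0,0,-89.5]},{"xyz":[-0.228,0.139,0],"turn":[0,0,-89.5]},{"xyz":[-0.228,0.139,0],"turn":[0,0,-89.5]},{"xyz":[-0.228,0.139,0],"turn":[0,0,-89.5]},{"xyz":[-0.228,0.139,0],"turn":[0,0,-89.5]},{"xyz":[-0.228,0.139,0],"turn":[0,0,-89.5]},{"xyz":[-0.228,0.139,0],"turn":[0,0,-89.5]}]'
python3 -m pendant '[{"xyz":[0,0,0],"turn":[0,0,-5.6]},{"xyz":[0,0,0],"turn":[0,0,-5.6]},{"xyz":[0,0,0],"turn":[0,0,-5.6]}]'
cat > hd.py <<'E'
from h import *
from plant import r
from scipy.spatial.transform import Rotation as R
c=r.camera("wrist");s=r.observe();q=s["orientation"];ty=R.from_quat([q[1],q[2],q[3],q[0]]).apply([0,1,0])
y=np.degrees(np.arctan2(ty[1],ty[0]));print("pos",s["ee_pos"].round(1),"yaw",y.round(2),"tilt",ty[2].round(4))
hsv=cv2.cvtColor(c["image"],cv2.COLOR_RGB2HSV);P=fishcloud(c);a=np.radians(y);e=P[...,:2]-s["ee_pos"][:2]
tx=e@[-np.sin(a),np.cos(a)];t2=e@[np.cos(a),np.sin(a)]
m=((hsv[...,0]<8)|(hsv[...,0]>172))&(hsv[...,1]>120)&(abs(tx)<40)&(abs(t2)<20)&(P[...,2]>s["ee_pos"][2]-54)&(P[...,2]<s["ee_pos"][2]-36)
zt=np.percentile(P[...,2][m],90);m&=abs(P[...,2]-zt)<4
n,l,st,ce=cv2.connectedComponentsWithStats(m.astype(np.uint8));k=l==1+np.argmax(st[1:,4])
print("held: n",k.sum(),"tx",np.percentile(tx[k],[1,99]).round(1),"ty",np.percentile(t2[k],[1,99]).round(1),"ztop rel",np.median(P[...,2][k]-s["ee_pos"][2]).round(1))
E
python3 hd.py
```

```text
time: 27.92
ee_pos: [579.1, 13.3, 236.8]
orientation: [-0.001, 0.148, 0.989, 0.0]
contact_force: [-0.2, 0.4, -3.7]
finger_gap: 12.7
time: 28.3
ee_pos: [579.1, 13.7, 236.9]
orientation: [-0.001, 0.103, 0.995, 0.0]
contact_force: [-0.7, -0.3, -1.7]
finger_gap: 12.5
pos [579.1  13.7 236.9] yaw 78.21 tilt -0.0
held: n 2854 tx [-20.8  17.3] ty [-6.6  5.9] ztop rel -48.3
```

```bash
python3 -m pendant '[{"xyz":[0,-0.001,0],"turn":[0,0,-1.6]},{"xyz":[0,-0.001,0.03],"turn":[0,0,-1.6]},{"xyz":[0,-0.001,0.055],"turn":[0,0,-1.6]},{"xyz":[0,-0.001,0.055],"turn":[0,0,-1.6]},{"xyz":[0,-0.001,0.055],"turn":[0,0,-1.6]}]'
python3 -m pendant '[{"xyz":[0,0,0],"turn":[0,0,0]},{"xyz":[0,0,0],"turn":[0,0,0]}]'
python3 to.py 578.8 12.75 158 79.8
```

```text
time: 28.98
ee_pos: [579.4, 12.7, 182.8]
orientation: [-0.0, 0.088, 0.996, 0.0]
contact_force: [-0.3, 0.8, -3.1]
finger_gap: 12.7
time: 29.22
ee_pos: [579.3, 12.7, 183.0]
orientation: [0.0, 0.088, 0.996, 0.0]
contact_force: [0.6, 0.4, -3.7]
finger_gap: 12.3
t 29.225 pos [579.3  12.7 183. ] q [0.02 0.47 0.02 1.12 0.   0.2 ] F [ 0.58  0.38 -3.66] gap 12.3
xyz [0.0006, -0.0, 0.025] turn [0.02, 0.02, 0.08]
```

```bash
python3 -m pendant '[{"xyz":[0.0006,0,0.005],"turn":[0,0,0]},{"xyz":[0.0006,0,0.01],"turn":[0,0,0]},{"xyz":[0.0006,0,0.014],"turn":[0,0,0]},{"xyz":[0.0006,0,0.016],"turn":[0,0,0]},{"xyz":[0.0006,0,0.016],"turn":[0,0,0]}]'; python3 f.py
python3 -m pendant '[{"xyz":[0,0,0.003],"turn":[0,0,0]},{"xyz":[0,0,0.006],"turn":[0,0,0]},{"xyz":[0,0,0.0085],"turn":[0,0,0]},{"xyz":[0,0,0.0095],"turn":[0,0,0]},{"xyz":[0,0,0.0095],"turn":[0,0,0]}]'; python3 f.py
```

```text
time: 29.85
ee_pos: [578.0, 12.8, 165.5]
orientation: [-0.001, 0.088, 0.996, 0.0]
contact_force: [-0.8, -0.2, -3.5]
finger_gap: 12.4
F [-0.79 -0.16 -3.55] t 29.85 pos [578.   12.8 165.5] gap 12.4
time: 30.48
ee_pos: [578.1, 12.7, 158.4]
orientation: [-0.0, 0.088, 0.996, 0.0]
contact_force: [-3.6, -0.7, 8.5]
finger_gap: 12.8
F [-3.63 -0.67  8.52] t 30.475 pos [578.1  12.7 158.4] gap 12.8
```

```bash
python3 -m pendant '[{"xyz":[-0.0001,0.0003,-0.0005],"turn":[0,0,10]},{"xyz":[-0.0002,0.0006,-0.0005],"turn":[0,0,20]},{"xyz":[-0.0004,0.0008,-0.0005],"turn":[0,0,30]},{"xyz":[-0.0006,0.001,-0.0005],"turn":[0,0,40]},{"xyz":[-0.0009,0.0012,-0.0005],"turn":[0,0,50]},{"xyz":[-0.0012,0.0013,-0.0005],"turn":[0,0,60]},{"xyz":[-0.0015,0.0014,-0.0005],"turn":[0,0,70]},{"xyz":[-0.0018,0.0014,-0.0005],"turn":[0,0,80]}]' && python3 -m pendant '[{"xyz":[0,0,0],"turn":[0,0,10]},{"xyz":[0,0,0],"turn":[0,0,11]},{"xyz":[0,0,0],"turn":[0,0,10]},{"xyz":[0,0,0],"turn":[0,0,10]}]'
python3 -m pendant '[{"xyz":[0,0,0],"turn":[0,0,0]},{"xyz":[0,0,0],"turn":[0,0,0]},{"xyz":[0,0,0],"turn":[0,0,0]},{"xyz":[0,0,0],"turn":[0,0,0]}]' 0.06 && python3 -m pendant '[{"xyz":[0,0,-0.02],"turn":[0,0,0]},{"xyz":[0,0,-0.05],"turn":[0,0,0]},{"xyz":[0,0,-0.08],"turn":[0,0,0]},{"xyz":[-0.06,0,-0.08],"turn":[0,0,0]},{"xyz":[-0.06,0,-0.08],"turn":[0,0,0]},{"xyz":[-0.06,0,-0.08],"turn":[0,0,0]}]'
python3 - <<'E'
from h import *
from plant import r
c=r.camera("wrist")
for t in tops(c,100,118): print(t)
tray()
E
python3 to.py 499.9 377.8 237 -9.8
```

```text
time: 31.48
ee_pos: [581.4, 14.8, 158.4]
orientation: [-0.0, 0.71, 0.705, 0.002]
contact_force: [-0.1, 2.3, 1.9]
finger_gap: 12.5
time: 31.98
ee_pos: [581.5, 14.3, 158.4]
orientation: [0.0, 0.766, 0.643, 0.001]
contact_force: [1.2, 2.4, 4.7]
finger_gap: 12.6
time: 32.48
ee_pos: [579.9, 13.7, 156.5]
orientation: [-0.001, 0.767, 0.642, -0.001]
contact_force: [0.0, 1.6, 0.0]
finger_gap: 40.0
time: 33.22
ee_pos: [569.5, -45.5, 236.6]
orientation: [-0.001, 0.767, 0.642, -0.001]
contact_force: [0.6, 0.1, -0.2]
finger_gap: 40.1
(array([325., 164.]), np.int32(1758), (array([581.6,  12.3]), array([38.5, 13.4]), 80.1), np.float64(110.0))
(array([323., 276.]), np.int32(1387), (array([569.4, -51.2]), array([39.3, 13.2]), 79.4), np.float64(110.0))
tray (array([ 428.3, -297.5]), array([137.4, 161.3]), 5.2) 555
t 33.325 pos [569.7 -44.6 236.5] q [-0.08  0.42  0.08  1.23  0.    1.67] F [-0.57 -0.37 -0.04] gap 40.2
xyz [0.4036, -0.1426, -0.0001] turn [-0.14, -0.01, -0.28]
```

Plugs A and D are both locked (top z 110.0, angles 80.1° and 79.4°). Next is plug C at (499.9,377.8).

```bash
python3 -m pendant '[{"xyz":[0.403,-0.1426,0],"turn":[0,0,-0.3]},{"xyz":[0.403,-0.1426,0],"turn":[0,0,-0.3]},{"xyz":[0.403,-0.1426,0],"turn":[0,0,-0.3]},{"xyz":[0.403,-0.1426,0],"turn":[0,0,-0.3]},{"xyz":[0.403,-0.1426,0],"turn":[0,0,-0.3]},{"xyz":[0.403,-0.1426,0],"turn":[0,0,-0.3]},{"xyz":[0.403,-0.1426,0],"turn":[0,0,-0.3]},{"xyz":[0.403,-0.1426,0],"turn":[0,0,-0.3]}]'
python3 -m pendant '[{"xyz":[0,0,0],"turn":[0,0,0]},{"xyz":[0,0,0],"turn":[0,0,0]},{"xyz":[0,0,0],"turn":[0,0,0]}]'
python3 to.py 499.9 377.8 135.5 -9.8
```

```text
time: 34.33
ee_pos: [498.0, 381.5, 236.2]
orientation: [-0.001, 0.763, 0.647, -0.001]
contact_force: [-0.4, 0.2, -0.7]
finger_gap: 40.2
time: 34.7
ee_pos: [500.7, 375.3, 237.3]
orientation: [-0.001, 0.766, 0.643, -0.001]
contact_force: [-0.1, 0.1, 0.5]
finger_gap: 40.1
t 34.7 pos [500.7 375.3 237.3] q [0.64 0.52 0.25 1.3  0.   2.39] F [-0.1   0.11  0.48] gap 40.1
xyz [0.0023, -0.001, 0.1018] turn [-0.1, 0.0, -0.14]
```

```bash
python3 -m pendant '[{"xyz":[0.0015,-0.001,0.04],"turn":[0,0,0]},{"xyz":[0.0015,-0.001,0.08],"turn":[0,0,0]},{"xyz":[0.0015,-0.001,0.1],"turn":[0,0,0]},{"xyz":[0.0015,-0.001,0.1],"turn":[0,0,0]},{"xyz":[0.0015,-0.001,0.1],"turn":[0,0,0]}]'
python3 -m pendant '[{"xyz":[0,0,0],"turn":[0,0,0]},{"xyz":[0,0,0],"turn":[0,0,0]},{"xyz":[0,0,0],"turn":[0,0,0]},{"xyz":[0,0,0],"turn":[0,0,0]},{"xyz":[0,0,0],"turn":[0,0,0]},{"xyz":[0,0,0],"turn":[0,0,0]}]' 1 80
python3 -m pendant '[{"xyz":[0,0,-0.02],"turn":[0,0,0]},{"xyz":[0,0,-0.06],"turn":[0,0,0]},{"xyz":[0,0,-0.1],"turn":[0,0,0]},{"xyz":[0,0,-0.1],"turn":[0,0,0]},{"xyz":[0,0,-0.1],"turn":[0,0,0]},{"xyz":[0,0,-0.1],"turn":[0,0,0]},{"xyz":[0,0,-0.1],"turn":[0,0,0]}]'
for i in 1 2 3 4; do python3 -m pendant '[{"xyz":[0,0,0],"turn":[0,0,0]}]' >/dev/null; python3 f.py; done
python3 to.py 591 75.3 237 79.8;python3 to.py 460 -294 237 -83.6
```

```text
time: 35.33
ee_pos: [500.2, 378.2, 138.4]
orientation: [-0.001, 0.765, 0.644, 0.0]
contact_force: [-0.6, -0.3, 1.1]
finger_gap: 40.4
time: 36.08
ee_pos: [499.9, 378.7, 138.7]
orientation: [-0.001, 0.765, 0.644, 0.001]
contact_force: [-1.1, -0.2, 5.4]
finger_gap: 12.7
time: 36.95
ee_pos: [498.9, 377.8, 235.2]
orientation: [-0.001, 0.765, 0.644, -0.002]
contact_force: [0.3, -0.4, -3.3]
finger_gap: 12.5
F [ 1.14  0.34 -4.58] t 37.075 pos [499.3 378.  236.2] gap 12.5
F [ 0.21 -0.05 -4.06] t 37.2 pos [499.4 378.2 236.8] gap 12.6
F [ 0.92 -0.32 -3.7 ] t 37.325 pos [499.5 378.2 237.1] gap 12.5
F [-0.02  0.07 -4.31] t 37.45 pos [499.5 378.2 237.2] gap 12.6
t 37.45 pos [499.5 378.2 237.2] q [0.65 0.53 0.25 1.3  0.   2.39] F [-0.02  0.07 -4.31] gap 12.6
xyz [-0.2829, 0.1418, -0.0001] turn [-0.06, -0.08, -89.63]
t 37.45 pos [499.5 378.2 237.2] q [0.65 0.53 0.25 1.3  0.   2.39] F [-0.02  0.07 -4.31] gap 12.6
xyz [-0.6691, 0.0758, -0.0] turn [-0.08, 0.05, 73.77]
```

About 4.1 N, so plug C is solid and goes to slot_1.

```bash
python3 -m pendant '[{"xyz":[-0.283,0.142,0],"turn":[0,0,-89.6]},{"xyz":[-0.283,0.142,0],"turn":[0,0,-89.6]},{"xyz":[-0.283,0.142,0],"turn":[0,0,-89.6]},{"xyz":[-0.283,0.142,0],"turn":[0,0,-89.6]},{"xyz":[-0.283,0.142,0],"turn":[0,0,-89.6]},{"xyz":[-0.283,0.142,0],"turn":[0,0,-89.6]},{"xyz":[-0.283,0.142,0],"turn":[0,0,-89.6]},{"xyz":[-0.283,0.142,0],"turn":[0,0,-89.6]}]'
python3 -m pendant '[{"xyz":[0,0,0],"turn":[0,0,-4.1]},{"xyz":[0,0,0],"turn":[0,0,-4.1]},{"xyz":[0,0,0],"turn":[0,0,-4.1]}]'
python3 hd.py; python3 to.py 591 75.3 237 79.8
```

```text
time: 38.45
ee_pos: [591.3, 74.3, 237.0]
orientation: [-0.001, 0.143, 0.99, 0.0]
contact_force: [0.2, 0.9, -3.3]
finger_gap: 12.5
time: 38.83
ee_pos: [591.1, 75.2, 237.0]
orientation: [-0.001, 0.111, 0.994, 0.0]
contact_force: [0.6, -0.7, -4.3]
finger_gap: 12.7
pos [591.1  75.2 236.9] yaw 77.31 tilt 0.0
held: n 2886 tx [-18.8  19. ] ty [-6.7  5.9] ztop rel -48.6
t 38.875 pos [591.1  75.2 236.9] q [0.13 0.47 0.15 1.26 0.   0.35] F [ 0.08 -0.27 -3.71] gap 12.6
xyz [0.0002, 0.0001, -0.0001] turn [0.0, -0.09, -2.49]
```

```bash
python3 -m pendant '[{"xyz":[-0.0009,0,0],"turn":[0,0,-2.5]},{"xyz":[-0.0009,0,0.03],"turn":[0,0,-2.5]},{"xyz":[-0.0009,0,0.055],"turn":[0,0,-2.5]},{"xyz":[-0.0009,0,0.055],"turn":[0,0,-2.5]},{"xyz":[-0.0009,0,0.055],"turn":[0,0,-2.5]}]'
python3 -m pendant '[{"xyz":[0,0,0],"turn":[0,0,0]},{"xyz":[0,0,0],"turn":[0,0,0]}]'
python3 to.py 592 75.3 158.5 79.8
```

```text
time: 39.5
ee_pos: [592.5, 75.1, 182.9]
orientation: [-0.0, 0.089, 0.996, 0.0]
contact_force: [0.8, 0.5, -4.1]
finger_gap: 12.2
time: 39.75
ee_pos: [592.5, 75.0, 183.1]
orientation: [0.0, 0.088, 0.996, 0.0]
contact_force: [-0.3, -0.0, -3.6]
finger_gap: 12.8
t 39.75 pos [592.5  75.  183.1] q [0.13 0.5  0.07 1.14 0.   0.3 ] F [-0.29 -0.04 -3.57] gap 12.8
xyz [0.0006, 0.0002, 0.0246] turn [0.04, 0.02, 0.05]
```

```bash
python3 -m pendant '[{"xyz":[0,0.0002,0.005],"turn":[0,0,0]},{"xyz":[0,0.0002,0.01],"turn":[0,0,0]},{"xyz":[0,0.0002,0.014],"turn":[0,0,0]},{"xyz":[0,0.0002,0.016],"turn":[0,0,0]},{"xyz":[0,0.0002,0.016],"turn":[0,0,0]}]'; python3 f.py
python3 -m pendant '[{"xyz":[0,0,0.003],"turn":[0,0,0]},{"xyz":[0,0,0.006],"turn":[0,0,0]},{"xyz":[0,0,0.0085],"turn":[0,0,0]},{"xyz":[0,0,0.0095],"turn":[0,0,0]},{"xyz":[0,0,0.0095],"turn":[0,0,0]}]'; python3 f.py
```

```text
time: 40.38
ee_pos: [591.8, 75.1, 165.6]
orientation: [-0.001, 0.088, 0.996, 0.0]
contact_force: [0.0, 1.0, -4.9]
finger_gap: 12.4
F [ 0.02  0.96 -4.86] t 40.375 pos [591.8  75.1 165.6] gap 12.4
time: 41.0
ee_pos: [591.9, 75.0, 158.7]
orientation: [-0.0, 0.088, 0.996, 0.0]
contact_force: [-4.7, -0.5, 7.8]
finger_gap: 12.7
F [-4.73 -0.5   7.78] t 41.0 pos [591.9  75.  158.7] gap 12.7
```

```bash
python3 -m pendant '[{"xyz":[0,0,-0.0005],"turn":[0,0,10]},{"xyz":[0,0,-0.0005],"turn":[0,0,20]},{"xyz":[-0.0001,-0.0001,-0.0005],"turn":[0,0,30]},{"xyz":[-0.0001,-0.0001,-0.0005],"turn":[0,0,40]},{"xyz":[-0.0002,-0.0002,-0.0005],"turn":[0,0,50]},{"xyz":[-0.0002,-0.0003,-0.0005],"turn":[0,0,60]},{"xyz":[-0.0003,-0.0004,-0.0005],"turn":[0,0,70]},{"xyz":[-0.0003,-0.0005,-0.0005],"turn":[0,0,80]}]' && python3 -m pendant '[{"xyz":[0,0,0],"turn":[0,0,10]},{"xyz":[0,0,0],"turn":[0,0,11]},{"xyz":[0,0,0],"turn":[0,0,10]},{"xyz":[0,0,0],"turn":[0,0,10]}]'
python3 -m pendant '[{"xyz":[0,0,0],"turn":[0,0,0]},{"xyz":[0,0,0],"turn":[0,0,0]},{"xyz":[0,0,0],"turn":[0,0,0]},{"xyz":[0,0,0],"turn":[0,0,0]}]' 0.06 && python3 -m pendant '[{"xyz":[0,0,-0.02],"turn":[0,0,0]},{"xyz":[0,0,-0.05],"turn":[0,0,0]},{"xyz":[0,0,-0.08],"turn":[0,0,0]},{"xyz":[-0.06,0,-0.08],"turn":[0,0,0]},{"xyz":[-0.06,0,-0.08],"turn":[0,0,0]},{"xyz":[-0.06,0,-0.08],"turn":[0,0,0]}]'
python3 - <<'E'
from h import *
from plant import r
c=r.camera("wrist")
for t in tops(c,100,118): print(t)
E
python3 to.py 562.6 367.5 237 -9.8
```

```text
time: 42.0
ee_pos: [593.8, 75.7, 158.7]
orientation: [0.0, 0.71, 0.705, 0.002]
contact_force: [1.0, 2.9, 0.9]
finger_gap: 12.5
time: 42.5
ee_pos: [593.7, 75.2, 158.7]
orientation: [0.0, 0.766, 0.643, 0.002]
contact_force: [2.2, 2.0, 5.3]
finger_gap: 12.5
time: 43.0
ee_pos: [591.8, 74.4, 156.5]
orientation: [-0.001, 0.767, 0.642, -0.001]
contact_force: [-0.3, -0.4, -0.2]
finger_gap: 40.4
time: 43.75
ee_pos: [581.5, 15.2, 236.7]
orientation: [-0.001, 0.767, 0.641, -0.001]
contact_force: [-0.1, -0.6, 0.5]
finger_gap: 40.3
(array([325., 161.]), np.int32(1758), (array([594. ,  74.6]), array([38.5, 13.1]), 80.2), np.float64(110.0))
(array([323., 271.]), np.int32(1416), (array([581.6,  12.2]), array([39.3, 13.2]), 80.3), np.float64(110.0))
(array([322., 362.]), np.int32(953), (array([569.8, -51.2]), array([39.2, 13.3]), 79.1), np.float64(110.0))
t 43.8 pos [581.6  15.8 236.6] q [0.03 0.44 0.11 1.25 0.   1.77] F [-0.03  0.14 -0.12] gap 40.4
xyz [0.3429, -0.0806, -0.0002] turn [-0.14, -0.01, -0.34]
```

All three solids are locked within about 2 mm of the slot centres. Last is plug E.

```bash
python3 -m pendant '[{"xyz":[0.342,-0.08,0],"turn":[0,0,-0.3]},{"xyz":[0.342,-0.08,0],"turn":[0,0,-0.3]},{"xyz":[0.342,-0.08,0],"turn":[0,0,-0.3]},{"xyz":[0.342,-0.08,0],"turn":[0,0,-0.3]},{"xyz":[0.342,-0.08,0],"turn":[0,0,-0.3]},{"xyz":[0.342,-0.08,0],"turn":[0,0,-0.3]},{"xyz":[0.342,-0.08,0],"turn":[0,0,-0.3]},{"xyz":[0.342,-0.08,0],"turn":[0,0,-0.3]}]'
python3 -m pendant '[{"xyz":[0,0,0],"turn":[0,0,0]},{"xyz":[0,0,0],"turn":[0,0,0]},{"xyz":[0,0,0],"turn":[0,0,0]}]'
python3 to.py 562.6 367.5 136 -9.8
```

```text
time: 44.8
ee_pos: [562.5, 366.8, 236.2]
orientation: [-0.001, 0.765, 0.644, -0.001]
contact_force: [0.6, -0.2, -0.1]
finger_gap: 40.3
time: 45.18
ee_pos: [563.5, 365.4, 237.3]
orientation: [-0.001, 0.766, 0.643, -0.0]
contact_force: [-0.0, -0.3, 0.2]
finger_gap: 40.1
t 45.175 pos [563.5 365.4 237.3] q [0.57 0.62 0.42 1.37 0.   2.32] F [-0.03 -0.33  0.22] gap 40.1
xyz [0.0019, -0.0011, 0.1013] turn [-0.09, -0.01, -0.12]
```

```bash
python3 -m pendant '[{"xyz":[0.0015,-0.001,0.04],"turn":[0,0,0]},{"xyz":[0.0015,-0.001,0.08],"turn":[0,0,0]},{"xyz":[0.0015,-0.001,0.1],"turn":[0,0,0]},{"xyz":[0.0015,-0.001,0.1],"turn":[0,0,0]},{"xyz":[0.0015,-0.001,0.1],"turn":[0,0,0]}]'
python3 -m pendant '[{"xyz":[0,0,0],"turn":[0,0,0]},{"xyz":[0,0,0],"turn":[0,0,0]},{"xyz":[0,0,0],"turn":[0,0,0]},{"xyz":[0,0,0],"turn":[0,0,0]},{"xyz":[0,0,0],"turn":[0,0,0]},{"xyz":[0,0,0],"turn":[0,0,0]}]' 1 80
python3 -m pendant '[{"xyz":[0,0,-0.02],"turn":[0,0,0]},{"xyz":[0,0,-0.06],"turn":[0,0,0]},{"xyz":[0,0,-0.1],"turn":[0,0,0]},{"xyz":[0,0,-0.1],"turn":[0,0,0]},{"xyz":[0,0,-0.1],"turn":[0,0,0]},{"xyz":[0,0,-0.1],"turn":[0,0,0]},{"xyz":[0,0,-0.1],"turn":[0,0,0]}]'
for i in 1 2 3 4; do python3 -m pendant '[{"xyz":[0,0,0],"turn":[0,0,0]}]' >/dev/null; python3 f.py; done
python3 - <<'E'
from h import *
from plant import r
tray()
c=r.camera("scene");cv2.imwrite("pics/tr.png",cv2.resize(c["image"][225:365,350:510,::-1],None,fx=3,fy=3))
P=cloud(c);hsv=cv2.cvtColor(c["image"],cv2.COLOR_RGB2HSV)
m=((hsv[...,0]<8)|(hsv[...,0]>172))&(hsv[...,1]>120)&(abs(P[...,0]-430)<120)&(abs(P[...,1]+300)<140)
for ce,a,p in blobs(m,P,20): print(ce,a,np.nanmedian(p,0),np.nanmax(p[:,2]))
E
python3 to.py 460 -294 237 -83.6
```

```text
time: 45.8
ee_pos: [563.0, 368.1, 138.3]
orientation: [-0.001, 0.765, 0.644, 0.0]
contact_force: [-0.7, -1.0, 1.4]
finger_gap: 39.8
time: 46.55
ee_pos: [562.9, 368.4, 138.7]
orientation: [-0.0, 0.765, 0.644, 0.001]
contact_force: [0.0, -0.3, 5.5]
finger_gap: 12.6
time: 47.42
ee_pos: [561.9, 367.6, 235.2]
orientation: [-0.001, 0.765, 0.644, -0.002]
contact_force: [-0.6, 0.2, -1.0]
finger_gap: 12.3
F [ 0.11 -0.06 -0.28] t 47.55 pos [562.2 367.8 236.1] gap 12.5
F [-0.21 -0.11 -1.7 ] t 47.675 pos [562.4 367.9 236.7] gap 12.7
F [-0.08  0.5  -1.18] t 47.8 pos [562.5 367.9 237. ] gap 12.5
F [ 1.05 -0.72 -0.74] t 47.925 pos [562.5 367.9 237.1] gap 12.1
tray (array([ 448.3, -286.4]), array([135.3, 160.8]), 5.8) 540
[423. 288.] 64 [ 486.2006831  -271.44984785   44.00592136] 46.69952395684652
t 48.025 pos [562.5 367.9 237.1] q [0.58 0.62 0.42 1.37 0.   2.32] F [ 0.09  0.86 -0.95] gap 12.0
xyz [-0.6697, 0.0123, -0.0] turn [-0.08, 0.06, 73.75]
```

View pics/tr.png

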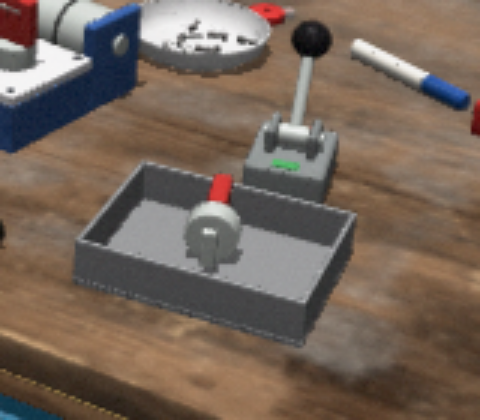

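The fifth plug, E, reads about 1 N, so it is hollow. The picture shows the tray was shifted to (448,-286). The first hollow plug has tipped over along the tray's x and lies inside it, at (215,225) in the crop. I'll put E in the tray's free -y half.

```bash
python3 -m pendant '[{"xyz":[-0.48,0.01,-0.02],"turn":[0,0,-15.6]},{"xyz":[-0.48,0.01,-0.02],"turn":[0,0,-15.6]},{"xyz":[-0.48,0.01,-0.02],"turn":[0,0,-15.6]},{"xyz":[-0.48,0.01,-0.02],"turn":[0,0,-15.6]},{"xyz":[-0.48,0.01,-0.02],"turn":[0,0,-15.6]},{"xyz":[-0.48,0.01,-0.02],"turn":[0,0,-15.6]},{"xyz":[-0.48,0.01,-0.02],"turn":[0,0,-15.6]},{"xyz":[-0.48,0.01,-0.02],"turn":[0,0,-15.6]}]'
python3 to.py 452.5 -328.2 240 5.8
```

```text
time: 49.02
ee_pos: [489.6, -109.2, 257.6]
orientation: [-0.0, 0.671, 0.741, -0.0]
contact_force: [1.0, 0.6, -0.7]
finger_gap: 12.3
t 49.025 pos [ 489.6 -109.2  257.6] q [-0.22  0.27 -0.08  1.22 -0.    1.25] F [ 0.98  0.58 -0.74] gap 12.3
xyz [-0.2143, -0.0584, 0.0177] turn [-0.03, 0.01, -0.16]
```

```bash
python3 -m pendant '[{"xyz":[-0.2135,-0.058,0.017],"turn":[0,0,0]},{"xyz":[-0.2135,-0.058,0.017],"turn":[0,0,0]},{"xyz":[-0.2135,-0.058,0.017],"turn":[0,0,0]},{"xyz":[-0.2135,-0.058,0.017],"turn":[0,0,0]},{"xyz":[-0.2135,-0.058,0.017],"turn":[0,0,0]},{"xyz":[-0.2135,-0.058,0.06],"turn":[0,0,0]},{"xyz":[-0.2135,-0.058,0.06],"turn":[0,0,0]}]'
python3 - <<'E'
from h import *
tray()
E
python3 to.py 452.5 -328.2 133 5.8
```

```text
time: 49.9
ee_pos: [452.0, -322.6, 194.2]
orientation: [-0.005, 0.67, 0.742, -0.001]
contact_force: [0.5, 0.7, -0.9]
finger_gap: 12.7
tray (array([ 449.3, -286.3]), array([136.4, 160.9]), 5.8) 517
t 49.95 pos [ 453.1 -323.4  196.2] q [-0.62  0.42 -0.03  1.13 -0.    0.85] F [ 0.13  1.61 -0.56] gap 12.6
xyz [-0.0049, -0.0008, 0.0632] turn [-0.26, -0.19, 0.02]
```

```bash
python3 -m pendant '[{"xyz":[0,0,0.025],"turn":[0,0,0]},{"xyz":[0,0,0.045],"turn":[0,0,0]},{"xyz":[0,0,0.058],"turn":[0,0,0]},{"xyz":[0,0,0.063],"turn":[0,0,0]},{"xyz":[0,0,0.063],"turn":[0,0,0]},{"xyz":[0,0,0.063],"turn":[0,0,0]}]';python3 f.py
python3 -m pendant '[{"xyz":[0,0,0],"turn":[0,0,0]},{"xyz":[0,0,0],"turn":[0,0,0]},{"xyz":[0,0,0],"turn":[0,0,0]},{"xyz":[0,0,0],"turn":[0,0,0]}]' 0.06
python3 -m pendant '[{"xyz":[0,0,-0.03],"turn":[0,0,0]},{"xyz":[0,0,-0.06],"turn":[0,0,0]},{"xyz":[0,0,-0.11],"turn":[0,0,0]},{"xyz":[-0.04,0,-0.13],"turn":[0,0,0]},{"xyz":[-0.08,0,-0.13],"turn":[0,0,0]},{"xyz":[-0.08,0,-0.13],"turn":[0,0,0]}]'
python3 - <<'E'
from h import *
from plant import r
c=r.camera("wrist");np.savez("w6.npz",**c);cv2.imwrite("pics/w6.png",c["image"][:,:,::-1])
for t in tops(c,15,100): print(t)
E
python3 to.py 639 -271 255 12.4
```

```text
time: 50.7
ee_pos: [454.2, -325.3, 134.9]
orientation: [0.0, 0.671, 0.742, -0.0]
contact_force: [0.1, 0.7, -0.3]
finger_gap: 12.8
F [ 0.12  0.68 -0.28] t 50.7 pos [ 454.2 -325.3  134.9] gap 12.8
time: 51.2
ee_pos: [453.7, -325.0, 134.0]
orientation: [-0.001, 0.671, 0.742, -0.0]
contact_force: [-0.2, 0.3, 0.3]
finger_gap: 40.3
time: 51.95
ee_pos: [461.8, -407.0, 263.7]
orientation: [-0.0, 0.672, 0.741, -0.001]
contact_force: [-0.2, 1.3, -0.7]
finger_gap: 40.1
(array([371.,  62.]), np.int32(971), (array([ 488.9, -271.3]), array([41.5, 14. ]), 17.0), np.float64(43.8))
(array([324., 124.]), np.int32(1096), (array([ 455.2, -326.5]), array([12.8, 38.4]), 5.5), np.float64(82.0))
(array([610., 259.]), np.int32(3213), (array([ 799.9, -419.3]), array([ 55.4, 121.1]), 68.2), np.float64(30.3))
(array([635., 440.]), np.int32(119), (array([1025.3, -722.7]), array([13.1, 56.1]), 42.0), np.float64(58.3))
t 52.0 pos [ 461.6 -405.4  263.3] q [-0.72  0.49  0.26  1.35 -0.    0.75] F [-0.5   0.57 -0.81] gap 40.1
xyz [0.1163, 0.1898, 0.0081] turn [-0.12, -0.08, -6.75]
```

View pics/w6.png

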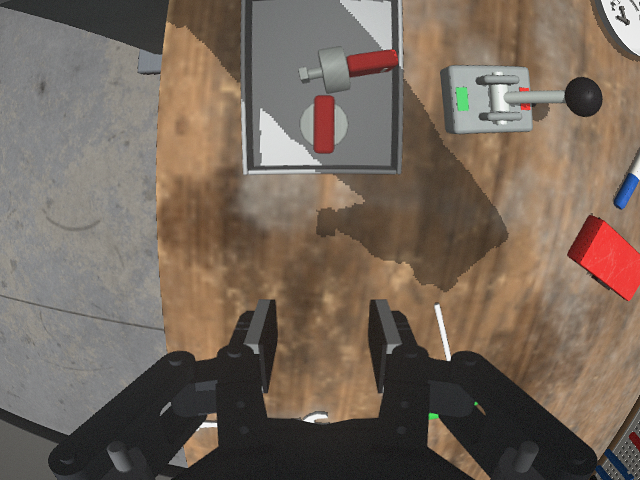

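Both hollow plugs are in the tray: one lying at (350,65), one standing at (324,124). The lever is still OFF, with its ball at (584,97).

```bash
python3 - <<'E'
from h import *
c=np.load("w6.npz");print(fishplane(c,102)[97,584])
E
python3 -m pendant '[{"xyz":[0.058,0.095,0.004],"turn":[0,0,-6.7]},{"xyz":[0.116,0.189,0.008],"turn":[0,0,-6.7]},{"xyz":[0.116,0.189,0.008],"turn":[0,0,-6.7]},{"xyz":[0.116,0.189,0.008],"turn":[0,0,-6.7]},{"xyz":[0.116,0.189,0.008],"turn":[0,0,-6.7]},{"xyz":[0.116,0.189,0.008],"turn":[0,0,-6.7]}]' -1
python3 -m pendant '[{"xyz":[0,0,0],"turn":[0,0,0]},{"xyz":[0,0,0],"turn":[0,0,0]}]'
python3 - <<'E'
from h import *
from plant import r
c=r.camera("wrist");P=fishcloud(c);V=c["image"].max(-1)
m=(V<70)&(P[...,2]>95)&(P[...,2]<120)&(abs(P[...,0]-636)<35)&(abs(P[...,1]+268)<35)
for ce,a,p in blobs(m,P,200): print("knob px",ce,a,rect(p))
E
python3 to.py 637 -270 154 12.4
```

```text
[ 640.47396351 -273.35054892  102.        ]
time: 52.75
ee_pos: [637.7, -269.6, 255.3]
orientation: [-0.002, 0.626, 0.78, -0.001]
contact_force: [-0.8, -0.4, 0.2]
finger_gap: 85.5
time: 53.0
ee_pos: [637.5, -271.3, 256.1]
orientation: [-0.001, 0.627, 0.779, -0.0]
contact_force: [-0.2, 0.3, -0.2]
finger_gap: 85.4
knob px [324. 256.] 1637 (array([ 638.9, -271.6]), array([28.1, 27. ]), 13.3)
t 53.05 pos [ 637.6 -271.2  256.1] q [-0.4   0.66  0.54  1.45 -0.    0.95] F [0.16 0.13 0.47] gap 85.2
xyz [0.0012, -0.0002, 0.1021] turn [-0.08, -0.03, -0.04]
```

The knob is centred between the open jaws at (638.9,-271.6). I'll lower, drag it to -x past upright, and rise.

```bash
python3 -m pendant '[{"xyz":[0,0.001,0.04],"turn":[0,0,0]},{"xyz":[0,0.001,0.08],"turn":[0,0,0]},{"xyz":[0,0.001,0.1],"turn":[0,0,0]},{"xyz":[0,0.001,0.1],"turn":[0,0,0]}]' && python3 -m pendant '[{"xyz":[0,-0.01,0],"turn":[0,0,0]},{"xyz":[0,-0.025,0],"turn":[0,0,0]},{"xyz":[0,-0.04,0],"turn":[0,0,0]},{"xyz":[0,-0.055,0],"turn":[0,0,0]},{"xyz":[0,-0.07,0],"turn":[0,0,0]},{"xyz":[0,-0.082,0],"turn":[0,0,0]},{"xyz":[0,-0.082,0],"turn":[0,0,0]},{"xyz":[0,-0.082,0],"turn":[0,0,0]}]' && python3 -m pendant '[{"xyz":[0,0,0],"turn":[0,0,0]},{"xyz":[0,0,-0.05],"turn":[0,0,0]},{"xyz":[0,0,-0.1],"turn":[0,0,0]},{"xyz":[-0.04,0,-0.14],"turn":[0,0,0]},{"xyz":[-0.06,0,-0.14],"turn":[0,0,0]},{"xyz":[-0.06,0,-0.14],"turn":[0,0,0]}]'
python3 - <<'E'
from h import *
from plant import r
c=r.camera("wrist");cv2.imwrite("pics/w7.png",c["image"][:,:,::-1])
P=fishcloud(c);V=c["image"].max(-1)
m=(V<70)&(P[...,2]>92)&(P[...,2]<125)&(abs(P[...,0]-597)<75)&(abs(P[...,1]+279)<60)
for ce,a,p in blobs(m,P,200): print("knob px",ce,a,rect(p))
for t in tops(c,15,118): print(t)
c=r.camera("side");np.savez("s7.npz",**c)
P=cloud(c);hsv=cv2.cvtColor(c["image"],cv2.COLOR_RGB2HSV)
m=((hsv[...,0]<8)|(hsv[...,0]>172))&(hsv[...,1]>120)&(abs(P[...,0]-580)<60)&(abs(P[...,1]-14)<110)&(P[...,2]>105)
for ce,a,p in blobs(m,P,20): print("side locked",ce,a,rect(p),np.median(p[:,2]))
tray()
E
```

```text
time: 53.55
ee_pos: [637.5, -270.0, 153.4]
orientation: [-0.003, 0.627, 0.779, -0.001]
contact_force: [0.3, 0.1, 0.5]
finger_gap: 85.5
time: 54.55
ee_pos: [559.4, -287.8, 156.3]
orientation: [-0.0, 0.626, 0.78, -0.0]
contact_force: [0.5, 0.8, 0.1]
finger_gap: 85.3
time: 55.3
ee_pos: [572.6, -347.4, 295.3]
orientation: [-0.001, 0.627, 0.779, -0.0]
contact_force: [-0.2, 0.1, 0.3]
finger_gap: 85.4
knob px [317. 156.] 1358 (array([ 556.4, -290.7]), array([28.8, 28.8]), 44.2)
(array([247., 113.]), np.int32(695), (array([ 488.4, -271.2]), array([39.7, 13.7]), 16.5), np.float64(43.9))
(array([399., 150.]), np.int32(236), (array([ 628.2, -275.5]), array([10. , 19.5]), 14.1), np.float64(31.1))
(array([186., 172.]), np.int32(743), (array([ 455.6, -326. ]), array([13.5, 40. ]), 7.0), np.float64(81.8))
(array([499., 312.]), np.int32(4043), (array([ 800.3, -419.3]), array([ 57.2, 120.7]), 68.9), np.float64(30.2))
side locked [317. 209.] 41 (array([569.3, -48.8]), array([41.1, 14.6]), 80.7) 107.78062157270574
side locked [303. 219.] 43 (array([581.4,  15.1]), array([36.8, 14.4]), 83.7) 107.61868245358062
side locked [288. 231.] 49 (array([593. ,  78.7]), array([41.3, 13.6]), 81.7) 107.73416826026732
tray (array([ 448.9, -286.9]), array([136.5, 161.6]), 5.3) 551
```

View pics/w7.png

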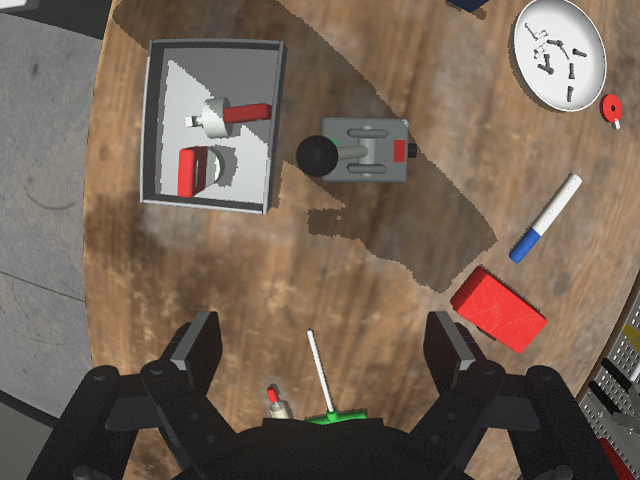

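The lever is ON (ball at (317,156), green side), both hollow plugs are in the tray, and the hand is clear. Handing in.

```bash
python3 -m pendant '[{"xyz":[0,0,0],"turn":[0,0,0]},{"xyz":[0,0,0],"turn":[0,0,0]},{"xyz":[0,0,0],"turn":[0,0,0]},{"xyz":[0,0,0],"turn":[0,0,0]}]'; python3 -c "
from plant import r
print(r.finish_job())"
```

```text
time: 55.95
ee_pos: [572.3, -346.1, 295.8]
orientation: [-0.001, 0.626, 0.78, -0.0]
contact_force: [0.0, -0.6, 1.2]
finger_gap: 85.2
the job is handed in; nothing more can be done
None
```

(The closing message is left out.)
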